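# Hook the stray corkscrew out of the drawer's caged corner

### The job

The nickel corkscrew has slid into the caged corner bay: swing the chrome divider fully open, then take the wooden-handled hook from its stand, drop its tip into the corkscrew's ring and drag the corkscrew straight out until its far end is a good 18 cm in front of the bay's mouth, clear of the divider's swing, and leave it lying flat. Then lay the hook back in both forks of its stand, let go, and swing the divider fully shut. Never touch the corkscrew with the fingers, and leave the other three openers where they lie.

Things in the scene. Friction and masses are not known exactly. Their poses are not given: they have to be found in the camera images.
- bay: Fixed corner bay: wooden walls (32 mm sides, 50 mm back) under a brass rod cage, roof 125 mm above the drawer floor; inside 150 wide, 236 deep. Origin: middle of its open mouth, on the drawer floor (6 mm above the work surface). +x points inward (roughly world +y), +y to the side away from the divider's pin, z up. Brass posts at the mouth's ends, y = +-79 mm. Place and yaw vary.
- divider_pin (a point): Top centre of the brass pin the divider turns on: 62 mm above the drawer floor, at bay x = -40 mm, y = -80 mm.
- divider (a joint): Angle (rad) of the chrome divider about its upright pin, 0 to 1.75. 0 = shut at its stop: arm along bay +y, 40 mm in front of the mouth. Grows anticlockwise seen from above; at 1.57 the arm points out along bay -x. Stays where left, friction 0.04 N m. Plate 6 mm thick, reaching 150 mm from the pin, 12 to 50 mm above the drawer floor.
- divider_knob (a point): Top centre of the upright round chrome post near the divider's free end, for gripping from above: 14 mm diameter, 135 mm from the pin, top 90 mm above the drawer floor, graspable down to 50 mm (the plate's top).
- stand: Fixed wooden base (190 x 60 x 8 mm) on the drawer floor with two brass V forks at x = -75 and +75 mm, opening upward (arms at 45 degrees, about 40 mm wide at the top, tips about 87 mm above the floor). Origin: under its middle on the drawer floor; +x is the way the hook's tip points at home, z up.
- stand_seat (a point): Where the hook's origin lies when the hook is home in both forks: 70 mm above the drawer floor, above the middle of the stand. Axes as the stand's.
- hook: Loose hook, 0.14 kg, balanced near its origin: the middle of its red-brown handle, on the axis. +x to the tip end, z up in the forks. Handle 100 mm long, 18 wide, 22 high, flat sides; grip it from above across its width, between the forks. An 8 mm rod runs on to x = 175 mm and turns straight down. Brass pommel (18 mm) at the rear, x = -110. Rod rests in the forks at x = +-75.
- hook_tip (a point): Lower end of the hook's down-turned tip (8 mm thick, round): x = 175 mm, z = -44 mm from the hook's origin.
- corkscrew: Loose nickel rack-and-pinion corkscrew, 170 mm long, 65 mm wide over its two folded levers, 24 mm thick, about 0.28 kg (varies), lying flat inside the bay with its ring towards the mouth. Origin: under the centre of its ring, on the floor; +x from the ring to the bell end, z up.
- ring_center (a point): Centre of the corkscrew's horizontal ring, 12 mm above the drawer floor. The ring's opening is 34 mm across, its bar 8 mm thick (8 to 16 mm above the drawer floor), outer diameter 50 mm. Starts 35 to 65 mm inside the mouth.
- bell_end (a point): Far end face of the corkscrew, 145 mm from the ring's centre along corkscrew +x, 12 mm above the floor.
- bull_opener: Bystander: bronze bull-head can opener, 140 mm long, 18 mm high, lying on the drawer floor near the drawer's far wall. Origin on the floor under its middle, +x to the head.
- church_key: Bystander: flat cream church key with steel tip, 120 x 18 x 8 mm, lying on the drawer floor near the far wall. Origin on the floor near its middle, +x to the tip.
- capsule_cutter: Bystander: U-shaped pewter capsule cutter, 60 x 48 x 14 mm, lying on the drawer floor near the far wall. Origin on the floor under its middle.

How it is judged:
By the outcome, as a careful person would: the job done as asked, in the order asked, and still so for the second after the job is handed in, with the robot touching nothing.
It also fails if it takes over 72 s, if anything falls off the work surface, if the arm or the gripper's body presses on something with over 40 N, if the wrist force passes 120 N, or if a joint passes its speed limit or range.

### The arm

A 6-joint arm with a two-finger parallel gripper is mounted at the origin on the work surface. World frame = base frame: x ahead of the robot, y to its left, z up, the work surface at z = 0. Lengths are in m, angles in rad, forces in N, time in s.
With the tool pointing down it reaches from about 0.25 to 0.775 m from the base axis. Payload 4 kg.
Tool frame: the origin (TCP) lies between the finger pads; the fingertips stand 22 mm ahead of it and the grasp point (between the pads) lies 3 mm ahead of it; z points along the fingers, y is the direction in which the jaws open and shut (so a half turn about z gives the same grasp; the last joint's range is limited). The gripper opens to 94 mm and grips with 3 to 60 N. Pads are 16 mm wide; open, the fingers measure 119 mm over their backs; the gripper's body (75 mm by 177 mm) begins 78 mm behind the grasp point.
Start: joints at [1.024, 0.087, 1.371, -0, 1.684, -0.103], TCP at [0.236, 0.497, 0.228] pointing down, gripper open.
Joint ranges: [-3.1, 3.1], [-0.76, 2.03], [0.27, 2.55], [-1.08, 4.22], [0.17, 2.65], [-2.57, 2.57]. Speed limits (rad/s): [2.79, 2.79, 3.14, 3.14, 3.14, 3.14].

### API

Orientations are given as a rotation vector (axis times angle).
In Python, from workcell import r, optics, workorder gives the robot as it stands.
- The arm moves only by the tool step_arm, never from a script. Its argument "increments" is a list of rows, each a list of 3 entries, a list of its own where there are three numbers: the shift along the tool's x, y, z in mm, then the turn, a rotation vector about the tool's x, y, z in degrees, then the opening in per cent of the stroke, from 0 (shut) to 100 (fully open). A call has 1 to 20 rows; each row shifts and turns the commanded pose from where the row before left it, along the tool's axes as they then stand; what a row does not reach is not made up. A row lasts 1/10 s, in which the tool goes at most 50 mm and 8.59 degrees, less where a joint would pass 70% of its speed; a pose out of reach is approached as far as the arm can. A call with a gripper value outside its range is refused whole. The fingers move at their own pace and stop on an object; the grip force is fixed at half the most. Time passes only in rows, so rows that do not move let the fingers close. It gives the time, the measured TCP pose, the force and the opening at its end, in the units of the state.
- r.observe(): the state, without advancing time (a new reading comes with each control period).
- optics.get_image(name): name is "side" or "top" or "wrist"; returns a dict with "pixels" (480x640x3 uint8, blue, green, red), "fx", "fy", "cx", "cy" (pixels), "world_from_camera" (4x4, takes a point from camera to world coordinates). Camera axes: x right, y down, z forward; pixel columns grow to the right and rows downward; lengths in m; the calibration is good to about 2 mm. A picture is of the moment at which its call begins. There is no depth.
- workorder.hand_in(): hands the job in, once; it reports no verdict.
The state is a dict: "time_s": time; "joint_pos": joint angles; "joint_vel": joint speeds; "effort": joint torques, N m; "ee_pos": TCP position; "ee_rot": TCP orientation; "force": force on the tool from outside, world axes, zero at the start; "moment": the same for the moment, N m; "opening": finger opening in m.
Only numpy, scipy, OpenCV 4.12 (cv2) and the standard library are available. Lean on these libraries where they do the work, as an engineer would, in place of code of your own. Each camera call takes 0.05 s, during which the arm holds its last target.

## Working session

There is one attempt and no reset: what is moved stays moved. The work goes in short steps, Python scripts to look and compute and a tool call to move; the robot and the scene stay as the last step left them, time stands still between calls to the robot, and variables do not carry over. Pictures are saved under pics/ and viewed, and the job is handed in when it is done.

Besides the shell and the picture viewer there is one more tool, called after "Call:" as name([rows], argument=value, ...), one row to a line, values as JSON. step_arm: Moves the arm, as the interface text tells. Its arguments: {"type":"object","properties":{"increments":{"type":"array"}},"required":["increments"]}

```bash
ls; mkdir -p pics
python3 - <<'E'
from workcell import r, optics, workorder
import cv2, numpy as np
s=r.observe(); print({k:np.round(v,4).tolist() for k,v in s.items()})
for n in ["side","top","wrist"]:
    d=optics.get_image(n); cv2.imwrite(f"pics/{n}0.png",d["pixels"])
    print(n,d["fx"],d["fy"],d["cx"],d["cy"]); print(np.round(d["world_from_camera"],4))
E
```

```text
pics
{'time_s': 0.0, 'joint_pos': [1.0239, 0.0879, 1.3722, -0.0, 1.6836, -0.1031], 'joint_vel': [-0.003, -0.0005, 0.0002, 0.0005, 0.0003, -0.0009], 'effort': [0.0016, -34.0193, -30.2424, 0.0718, 0.0333, -0.0002], 'ee_pos': [0.2359, 0.4963, 0.2263], 'ee_rot': [-0.6913, -3.0639, 0.0032], 'force': [-0.5608, -0.4747, -0.4488], 'moment': [0.0281, 0.0156, -0.0129], 'opening': 0.0937}
side 486.28033407739224 486.28033407739224 327.8105442592655 236.6608821044104
[[ 0.9357 -0.2294  0.268   0.2928]
 [-0.3528 -0.6032  0.7153 -0.6532]
 [-0.0024 -0.7639 -0.6454  0.7364]
 [ 0.      0.      0.      1.    ]]
top 531.9460007072504 531.9460007072504 320.61500766450615 238.06546026989815
[[-0.0209 -0.9889  0.1473  0.4041]
 [-0.9998  0.0216  0.0033  0.096 ]
 [-0.0064 -0.1472 -0.9891  1.327 ]
 [ 0.      0.      0.      1.    ]]
wrist 359.35150525920244 359.35150525920244 316.7279154175257 235.43812641134545
[[ 0.4285  0.8779  0.2137  0.1735]
 [ 0.9035 -0.4159 -0.1035  0.5265]
 [-0.002   0.2375 -0.9714  0.3836]
 [ 0.      0.      0.      1.    ]]
```

View pics/top0.png

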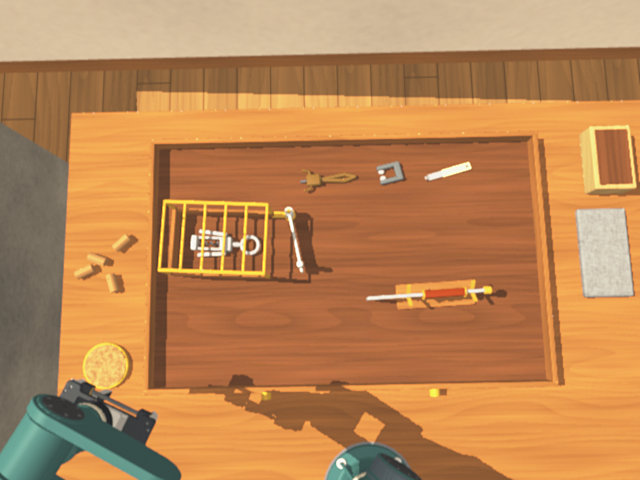

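View pics/side0.png

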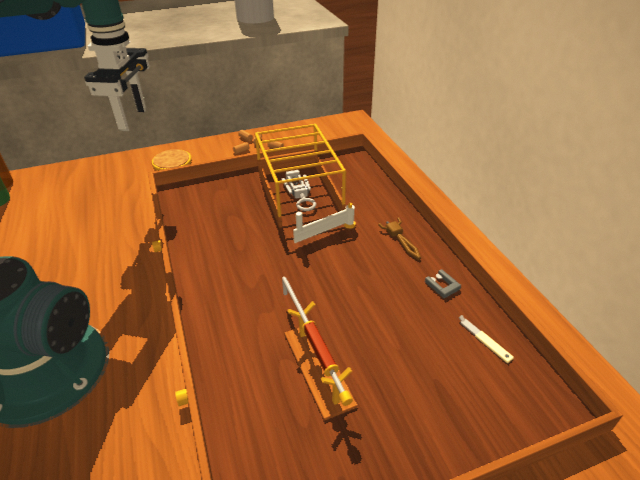

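View pics/wrist0.png

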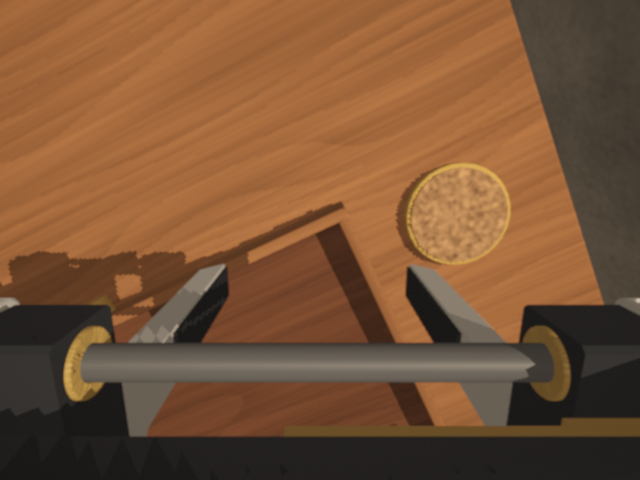

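```bash
cat > h.py <<'E'
import numpy as np, cv2
from scipy.optimize import least_squares
def plane(d,uv,z):
    T=np.asarray(d["world_from_camera"]); u=np.atleast_2d(np.float64(uv))
    ray=np.c_[(u[:,0]-d["cx"])/d["fx"],(u[:,1]-d["cy"])/d["fy"],np.ones(len(u))]@T[:3,:3].T
    o=T[:3,3]; return o+ray*((z-o[2])/ray[:,2])[:,None]
def proj(d,P):
    T=np.linalg.inv(np.asarray(d["world_from_camera"])); q=np.atleast_2d(P)@T[:3,:3].T+T[:3,3]
    return np.c_[q[:,0]/q[:,2]*d["fx"]+d["cx"],q[:,1]/q[:,2]*d["fy"]+d["cy"]]
def tri(ds,uvs):
    return least_squares(lambda P:np.concatenate([(proj(d,P)[0]-u) for d,u in zip(ds,uvs)]),[.4,0,.05])
def crop(img,x0,y0,x1,y1,s,f):
    c=cv2.resize(img[y0:y1,x0:x1],None,fx=s,fy=s,interpolation=cv2.INTER_CUBIC); cv2.imwrite(f,c)
E
python3 - <<'E'
import pickle
from workcell import optics
from h import *
D={}
for n in ["side","top"]: D[n]=optics.get_image(n)
pickle.dump(D,open("d0.pkl","wb"))
crop(D["top"]["pixels"],150,190,320,290,4.7,"pics/tc.png")
crop(D["top"]["pixels"],355,265,515,325,5,"pics/th.png")
crop(D["side"]["pixels"],240,110,370,260,4,"pics/sc.png")
crop(D["side"]["pixels"],270,265,370,425,3.7,"pics/sh.png")
E
```

```text
(no output)
```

View pics/tc.png

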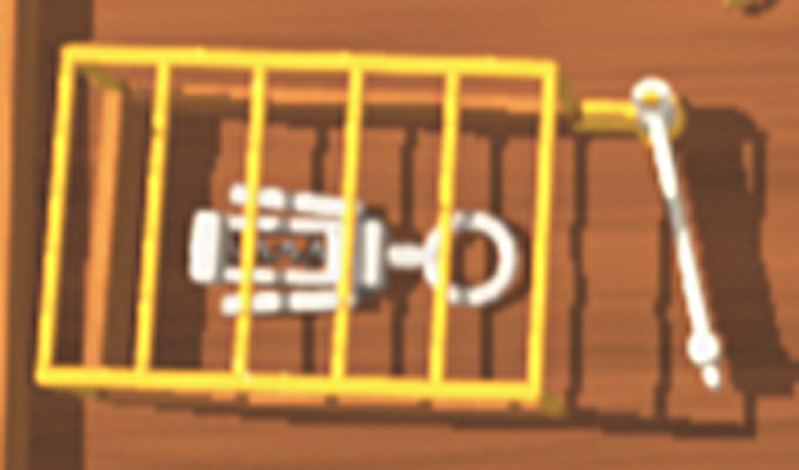

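View pics/th.png

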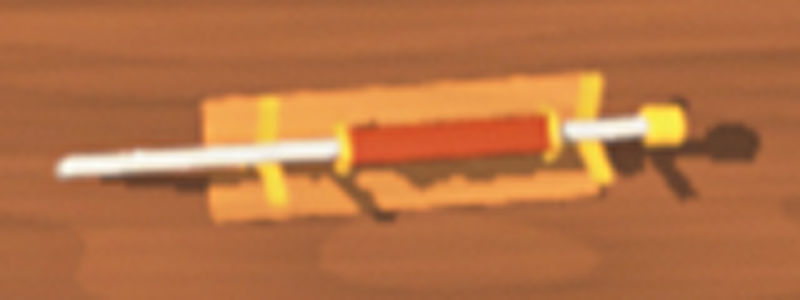

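View pics/sc.png

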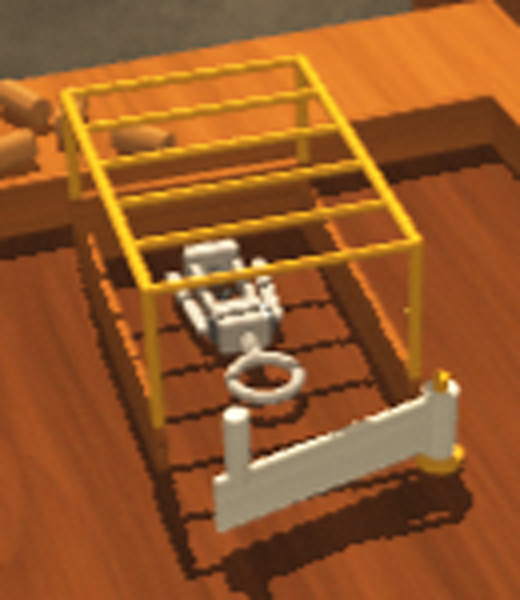

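View pics/sh.png

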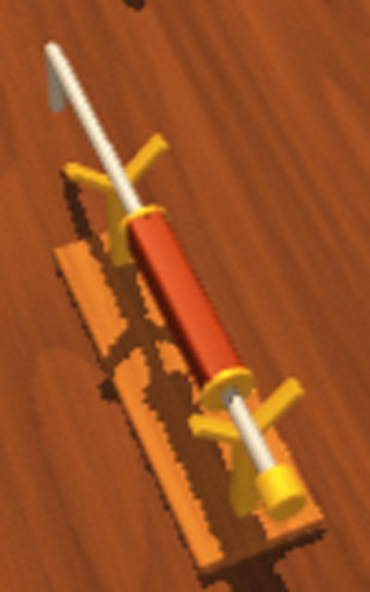

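Run:
```python
import pickle
from h import *
D=pickle.load(open("d0.pkl","rb")); t,s=D["top"],D["side"]
T=lambda x,y:np.array([x/4.7+150,y/4.7+190]); H=lambda x,y:np.array([x/5+355,y/5+265])
S=lambda x,y:np.array([x/4+240,y/4+110]); SH=lambda x,y:np.array([x/3.7+270,y/3.7+265])
def both(n,a,b,z):
    q=tri([t,s],[a,b]); print(n,"top",plane(t,a,z)[0].round(4),"side",plane(s,b,z)[0].round(4),"tri",q.x.round(4),q.cost.round(2))
both("roofF+y",T(532,395),S(150,285),.131);both("roofF-y",T(556,65),S(418,240),.131)
both("roofB+y",T(42,380),S(68,93),.131);both("roofB-y",T(68,52),S(300,60),.131)
both("pin",T(653,97),S(441,378),.068);both("knob",T(703,346),S(237,412),.096)
both("ring",T(472,258),S(265,378),.018)
both("rodend",H(65,167),SH(52,46),.076);both("pommel",H(663,124),SH(280,492),.076)
print("handle",plane(t,[H(350,147),H(550,135)],.087))
print("bell",plane(t,[T(205,247)],.025))
# red mask
hsv=cv2.cvtColor(t["pixels"],cv2.COLOR_BGR2HSV)
m=((hsv[...,0]<9)|(hsv[...,0]>172))&(hsv[...,1]>190)&(hsv[...,2]>120); m=m.astype(np.uint8); m[:, :400]=0;m[:,500:]=0
n,l,st,c=cv2.connectedComponentsWithStats(m); i=1+np.argmax(st[1:,4]); print(st[i],c[i],plane(t,c[i],.082))
```

```text
roofF+y top [0.5031 0.231  0.131 ] side [0.5069 0.2369 0.131 ] tri [0.504  0.2302 0.1356] 0.33
roofF-y top [0.6643 0.2185 0.131 ] side [0.664  0.2267 0.131 ] tri [0.6618 0.2182 0.1368] 0.3
roofB+y top [0.5154 0.4664 0.131 ] side [0.5193 0.4695 0.131 ] tri [0.5166 0.4655 0.1332] 0.47
roofB-y top [0.6761 0.4575 0.131 ] side [0.6742 0.4588 0.131 ] tri [0.675  0.4574 0.1317] 0.19
pin top [0.6601 0.1752 0.068 ] side [0.6595 0.1769 0.068 ] tri [0.6593 0.1753 0.0693] 0.05
knob top [0.5285 0.1502 0.096 ] side [0.529  0.1529 0.096 ] tri [0.5282 0.1501 0.0982] 0.0
ring top [0.5857 0.2751 0.018 ] side [0.5848 0.2779 0.018 ] tri [0.5846 0.275  0.0202] 0.09
rodend top [ 0.4454 -0.0076  0.076 ] side [ 0.4461 -0.0046  0.076 ] tri [ 0.4454 -0.0073  0.0788] 0.0
pommel top [ 0.4595 -0.2878  0.076 ] side [ 0.4591 -0.2842  0.076 ] tri [ 0.4585 -0.2864  0.0798] 0.1
handle [[ 0.45150346 -0.13894838  0.087     ]
 [ 0.45507631 -0.2317961   0.087     ]]
bell [[0.59361178 0.41486683 0.025     ]]
[426 289  38   9 250] [444.604 292.628] [[ 0.45483187 -0.18565589  0.082     ]]
```

Call:
step_arm([
  [[0,0,0],[0,0,8.5],100],
  [[0,0,0],[0,0,8.5],100],
  [[0,0,0],[0,0,8.5],100],
  [[0,0,0],[0,0,8.5],100],
  [[0,0,0],[0,0,8.5],100],
  [[0,0,0],[0,0,8.5],100],
  [[0,0,0],[0,0,8.5],100],
  [[0,0,0],[0,0,8.5],100],
])

```text
time_s: 1.05
ee_pos: [0.2361, 0.4966, 0.2273]
ee_rot: [2.293, 2.147, -0.001]
force: [-0.3, -0.0, 0.1]
opening: 0.0939
```

```bash
cat > go.py <<'E'
import sys
from workcell import r
import numpy as np
from scipy.spatial.transform import Rotation as R
# usage: go.py x y z yaw_deg(tool x)
s=r.observe(); x,y,z,yaw=map(float,sys.argv[1:5])
Rm=R.from_rotvec(s["ee_rot"]); M=Rm.as_matrix()
print("t",round(s["time_s"],2),"pos",np.round(s["ee_pos"],4),"yaw",np.degrees(np.arctan2(M[1,0],M[0,0])).round(2),"zaxis",M[:,2].round(3),"F",np.round(s["force"],1),"op",round(s["opening"],4),"j",np.round(s["joint_pos"],2))
c,k=np.cos(np.radians(yaw)),np.sin(np.radians(yaw))
G=np.array([[c,k,0],[k,-c,0],[0,0,-1]])
print("turn(tool,deg)",np.degrees((Rm.inv()*R.from_matrix(G)).as_rotvec()).round(2))
d=np.array([x,y,z])-s["ee_pos"]
print("shift mm now-axes",(M.T@d*1000).round(1),"target-axes",(G.T@d*1000).round(1))
E
python3 go.py .5287 .1512 .15 86.4
```

```text
t 1.05 pos [0.2361 0.4966 0.2273] yaw 86.22 zaxis [-0. -0. -1.] F [-0.3 -0.   0.1] op 0.0939 j [1.02 0.09 1.37 0.   1.68 1.09]
turn(tool,deg) [-0.01  0.02 -0.18]
shift mm now-axes [-325.4  314.7   77.3] target-axes [-326.4  313.7   77.3]
```

Call:
step_arm([
  [[-32.5,31.5,0],[0,0,0],100],
  [[-32.5,31.5,0],[0,0,0],100],
  [[-32.5,31.5,0],[0,0,0],100],
  [[-32.5,31.5,0],[0,0,0],100],
  [[-32.5,31.5,0],[0,0,0],100],
  [[-32.5,31.5,0],[0,0,0],100],
  [[-32.5,31.5,0],[0,0,0],100],
  [[-32.5,31.5,0],[0,0,0],80],
  [[-32.5,31.5,0],[0,0,0],60],
  [[-32.9,31.2,0],[0,0,0],60],
  [[0,0,20],[0,0,0],60],
  [[0,0,30],[0,0,0],60],
  [[0,0,30],[0,0,0],60],
  [[0,0,0],[0,0,0],60],
])

```text
time_s: 2.45
ee_pos: [0.5277, 0.1523, 0.1421]
ee_rot: [-2.283, -2.15, 0.014]
force: [-0.1, 0.1, -0.3]
opening: 0.0565
```

```bash
python3 go.py .5287 .1512 .084 86.4
python3 - <<'E'
from workcell import optics
from h import *
d=optics.get_image("wrist"); cv2.imwrite("pics/w1.png",d["pixels"])
print(proj(d,[[.5287,.1512,.096],[.660,.176,.068],[.5852,.2755,.018]]))
E
```

```text
t 2.45 pos [0.5277 0.1523 0.1421] yaw 86.55 zaxis [-0.01  -0.002 -1.   ] F [-0.1  0.1 -0.3] op 0.0565 j [0.18 0.13 1.5  0.   1.53 0.24]
turn(tool,deg) [-0.59  0.14  0.15]
shift mm now-axes [-0.9  1.6 58.1] target-axes [-1.   1.  58.1]
[[320.31951192 268.35206166]
 [521.03703625 206.97383801]
 [388.8764414   65.03801818]]
```

View pics/w1.png

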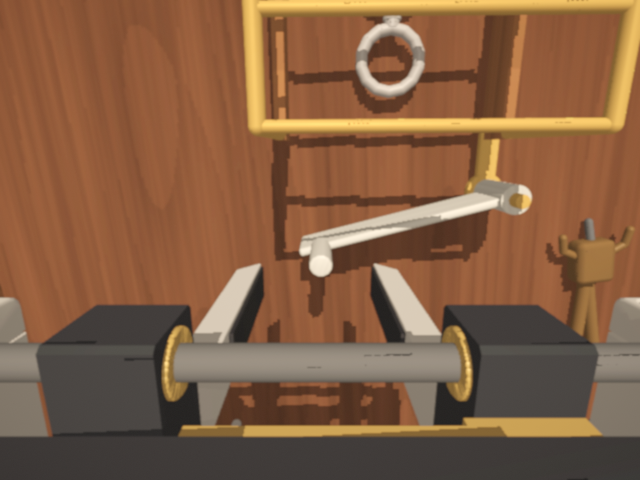

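Call:
step_arm([
  [[-1,1,25],[0,0,0],60],
  [[0,0,25],[0,0,0],60],
  [[0,0,8],[0,0,0],40],
  [[0,0,0],[0,0,0],0],
  [[0,0,0],[0,0,0],0],
  [[0,0,0],[0,0,0],0],
  [[0,0,0],[0,0,0],0],
])

```text
time_s: 3.2
ee_pos: [0.5325, 0.1522, 0.0911]
ee_rot: [2.286, 2.153, 0.003]
force: [-6.7, -0.2, 4.1]
opening: 0.0199
```

```bash
python3 go.py .5287 .1512 .084 86.4
```

```text
t 3.2 pos [0.5325 0.1522 0.0911] yaw 86.58 zaxis [ 0.002  0.001 -1.   ] F [-6.7 -0.2  4.1] op 0.0199 j [0.18 0.16 1.56 0.   1.41 0.24]
turn(tool,deg) [ 0.13 -0.04  0.18]
shift mm now-axes [-1.3 -3.8  7.1] target-axes [-1.3 -3.7  7.1]
```

Call:
step_arm([
  [[0,0,0],[0,0,0],0],
  [[0,0,0],[0,0,0],0],
])

```text
time_s: 3.4
ee_pos: [0.5298, 0.1518, 0.0907]
ee_rot: [-2.285, -2.153, 0.006]
force: [-7.6, -0.3, 6.5]
opening: 0.0137
```

```bash
python3 go.py .5287 .1512 .084 86.4
python3 - <<'E'
from workcell import optics
from h import *
d=optics.get_image("wrist"); cv2.imwrite("pics/w2.png",d["pixels"])
d=optics.get_image("side"); crop(d["pixels"],240,110,400,260,4,"pics/s2.png")
E
```

```text
t 3.4 pos [0.5298 0.1518 0.0907] yaw 86.59 zaxis [-0.005 -0.001 -1.   ] F [-7.6 -0.3  6.5] op 0.0137 j [0.18 0.16 1.57 0.   1.42 0.24]
turn(tool,deg) [-0.26  0.06  0.19]
shift mm now-axes [-0.7 -1.   6.7] target-axes [-0.7 -1.   6.7]
```

View pics/w2.png

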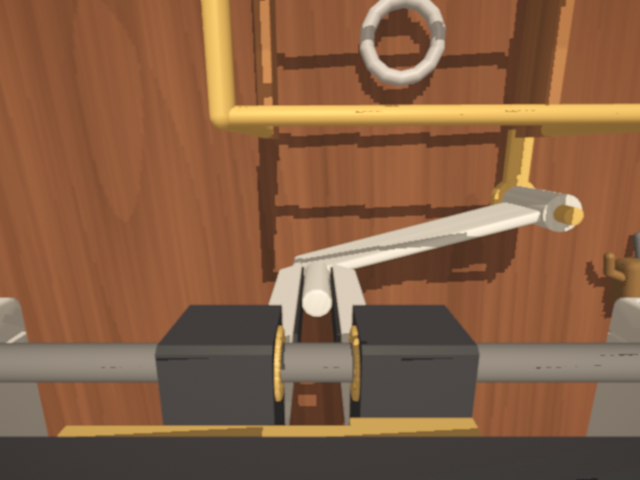

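View pics/s2.png

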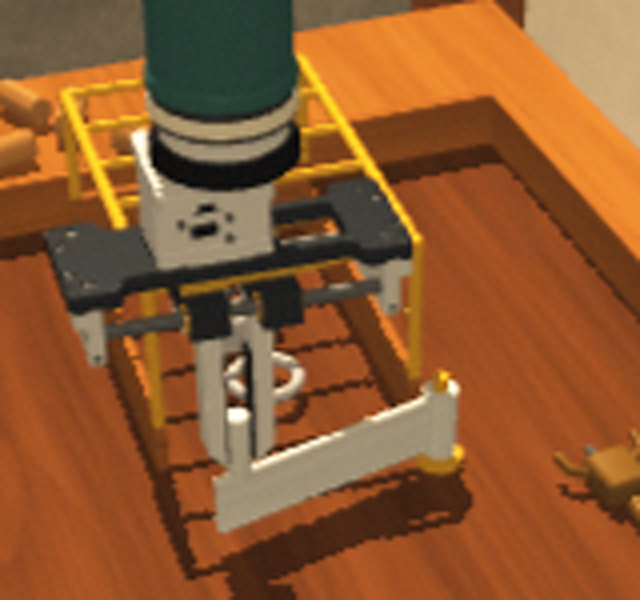

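```bash
cat > arc.py <<'E'
import sys; import numpy as np
# arc.py px py a0 a1 n r yaw : world direction degrees
px,py,a0,a1,n,rr,yaw=map(float,sys.argv[1:]); n=int(n)
a=np.radians(np.linspace(a0,a1,n+1)); P=np.c_[px+rr*np.cos(a),py+rr*np.sin(a)]*1000
c,k=np.cos(np.radians(yaw)),np.sin(np.radians(yaw)); d=np.diff(P,axis=0)@np.array([[c,k],[k,-c]])
print((P[0]/1000).round(4),(P[-1]/1000).round(4)); print(d.round(1).tolist())
E
python3 arc.py .6612 .178 191.3 279 18 .135 86.6; python3 arc.py .6612 .178 191.3 276.7 1 .135 86.6
```

```text
[0.5288 0.1515] [0.6823 0.0447]
[[-11.0, 3.4], [-10.6, 4.3], [-10.2, 5.2], [-9.8, 6.0], [-9.2, 6.8], [-8.6, 7.6], [-7.9, 8.3], [-7.2, 8.9], [-6.4, 9.5], [-5.6, 10.0], [-4.7, 10.5], [-3.8, 10.8], [-2.9, 11.1], [-1.9, 11.3], [-0.9, 11.4], [0.0, 11.5], [1.0, 11.4], [2.0, 11.3]]
[0.5288 0.1515] [0.677  0.0439]
[[-98.7, 154.3]]
```

Call:
step_arm([
  [[0,0,-4],[0,0,0],0],
  [[-11,3.4,0],[0,0,0],0],
  [[-10.6,4.3,0],[0,0,0],0],
  [[-10.2,5.2,0],[0,0,0],0],
  [[-9.8,6,0],[0,0,0],0],
  [[-9.2,6.8,0],[0,0,0],0],
  [[-8.6,7.6,0],[0,0,0],0],
  [[-7.9,8.3,0],[0,0,0],0],
  [[-7.2,8.9,0],[0,0,0],0],
  [[-6.4,9.5,0],[0,0,0],0],
  [[-5.6,10,0],[0,0,0],0],
  [[-4.7,10.5,0],[0,0,0],0],
  [[-3.8,10.8,0],[0,0,0],0],
  [[-2.9,11.1,0],[0,0,0],0],
])

```text
time_s: 4.9
ee_pos: [0.6268, 0.0419, 0.0912]
ee_rot: [2.288, 2.149, -0.017]
force: [-5.2, -8.4, -13.5]
opening: 0.0135
```

```bash
python3 go.py .677 .044 .09 86.6
```

```text
t 4.9 pos [0.6268 0.0419 0.0912] yaw 86.42 zaxis [-0.006 -0.009 -1.   ] F [ -5.2  -8.4 -13.5] op 0.0135 j [-0.02  0.33  1.36 -0.01  1.46  0.05]
turn(tool,deg) [-0.34  0.55 -0.19]
shift mm now-axes [ 5.3 49.9  0.8] target-axes [ 5.1 49.9  1.2]
```

Call:
step_arm([
  [[-1.9,11.3,0],[0,0,0],0],
  [[-0.5,11.4,0],[0,0,0],0],
  [[0.5,11.5,0],[0,0,0],0],
  [[1.2,11.4,0],[0,0,0],0],
  [[2,9,0],[0,0,0],0],
  [[0,0,0],[0,0,0],0],
])

```text
time_s: 5.5
ee_pos: [0.6784, 0.0358, 0.0912]
ee_rot: [2.292, 2.147, -0.035]
force: [-15.3, -17.0, -7.1]
opening: 0.0118
```

```bash
python3 go.py .677 .044 .09 86.6
```

```text
t 5.5 pos [0.6784 0.0358 0.0912] yaw 86.25 zaxis [-0.016 -0.016 -1.   ] F [-15.3 -17.   -7.1] op 0.0118 j [-0.02  0.44  1.21 -0.02  1.51  0.04]
turn(tool,deg) [-0.84  0.97 -0.35]
shift mm now-axes [ 8.2 -1.9  1.1] target-axes [ 8.1 -1.9  1.2]
```

Run:
```python
from workcell import optics
from h import *
d=optics.get_image("wrist"); cv2.imwrite("pics/w3.png",d["pixels"])
d=optics.get_image("top"); crop(d["pixels"],250,170,410,290,4.7,"pics/t3.png")
print(proj(d,[.677,.044,.096]))
```

```text
[[343.54811634 200.07412504]]
```

View pics/w3.png

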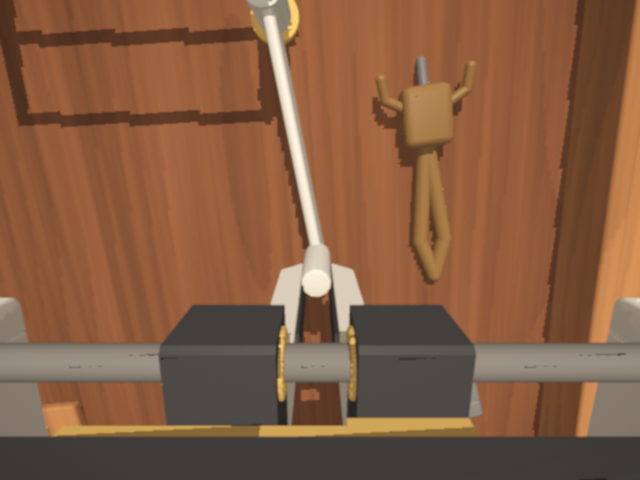

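View pics/t3.png

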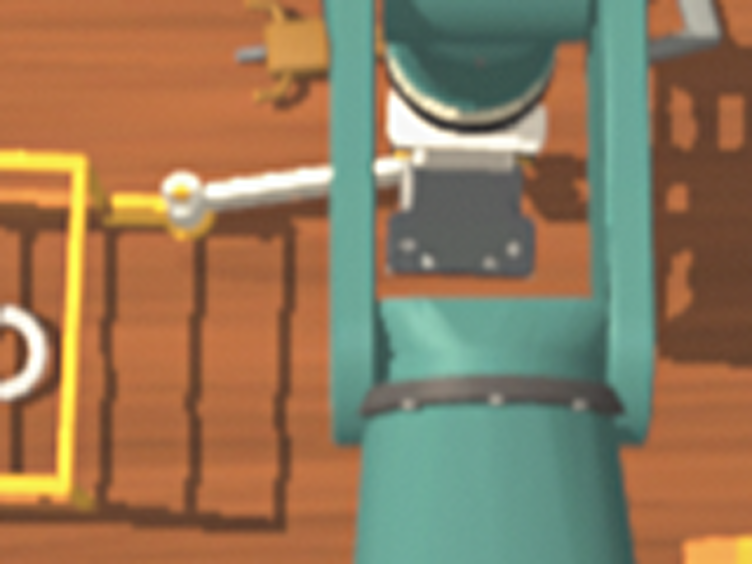

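Call:
step_arm([
  [[2,-3,0],[0,0,0],50],
  [[0,0,0],[0,0,0],50],
  [[0,0,0],[0,0,0],50],
  [[0,0,-25],[0,0,0],60],
  [[0,0,-35],[0,0,0],60],
  [[-20,0,-20],[0,0,0],60],
  [[-30,-20,0],[0,0,0],60],
])

```text
time_s: 6.3
ee_pos: [0.662, 0.0003, 0.1809]
ee_rot: [2.275, 2.15, 0.017]
force: [-0.2, -0.5, 0.0]
opening: 0.0563
```

```bash
python3 go.py .4535 -.185 .17 92.8
```

```text
t 6.3 pos [6.620e-01 3.000e-04 1.809e-01] yaw 86.75 zaxis [ 0.016 -0.001 -1.   ] F [-0.2 -0.5  0. ] op 0.0563 j [-0.09  0.34  1.17  0.    1.62 -0.03]
turn(tool,deg) [ 0.91  0.04 -6.05]
shift mm now-axes [-196.8 -197.8    7.7] target-axes [-174.9 -217.3   10.9]
```

Call:
step_arm([
  [[0,0,0],[0,0,-6],60],
  [[-25,-31,0],[0,0,0],60],
  [[-25,-31,0],[0,0,0],60],
  [[-25,-31,0],[0,0,0],60],
  [[-25,-31,0],[0,0,0],60],
  [[-25,-31,0],[0,0,0],60],
  [[-25,-31,0],[0,0,0],60],
  [[-25,-31,0],[0,0,0],60],
  [[0,0,20],[0,0,0],60],
  [[0,0,0],[0,0,0],60],
])

```text
time_s: 7.3
ee_pos: [0.4477, -0.1856, 0.1538]
ee_rot: [2.172, 2.268, 0.001]
force: [-0.2, -0.7, 0.6]
opening: 0.0562
```

```bash
python3 go.py .4535 -.185 .079 92.8
python3 - <<'E'
from workcell import optics
from h import *
import pickle
d=optics.get_image("wrist"); cv2.imwrite("pics/w4.png",d["pixels"]); W=d
print("rodend,handle ends,pommel",proj(d,[[.4454,-.006,.076],[.451,-.135,.076],[.456,-.235,.076],[.459,-.286,.076]]).round(0).tolist())
d=optics.get_image("top"); crop(d["pixels"],150,190,320,290,4.7,"pics/t4.png"); crop(d["pixels"],260,180,420,300,4.7,"pics/t4b.png")
s=optics.get_image("side"); crop(s["pixels"],240,110,400,260,4,"pics/s4.png"); pickle.dump(dict(wrist=W,top=d,side=s),open("d4.pkl","wb"))
E
```

```text
t 7.3 pos [ 0.4477 -0.1856  0.1538] yaw 92.47 zaxis [ 0.002 -0.001 -1.   ] F [-0.2 -0.7  0.6] op 0.0562 j [-0.51 -0.03  1.64  0.    1.53 -0.55]
turn(tool,deg) [ 0.09  0.03 -0.33]
shift mm now-axes [ 0.4  5.7 74.8] target-axes [ 0.4  5.8 74.8]
rodend,handle ends,pommel [[328.0, -55.0], [326.0, 177.0], [326.0, 319.0], [327.0, 381.0]]
```

View pics/w4.png

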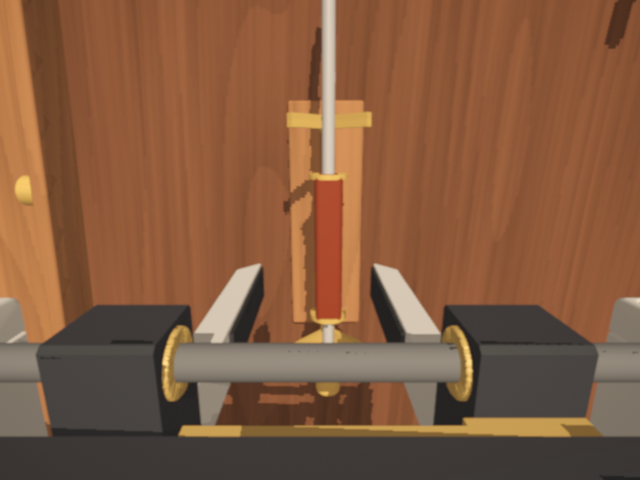

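View pics/t4b.png

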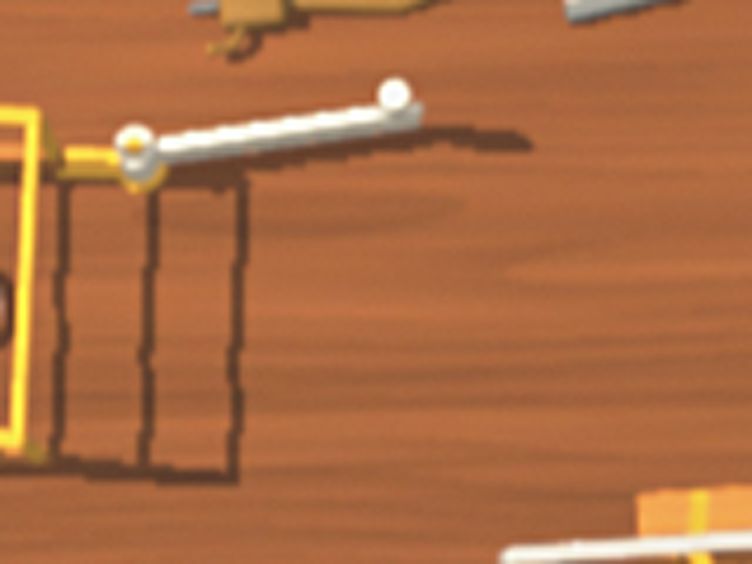

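View pics/s4.png

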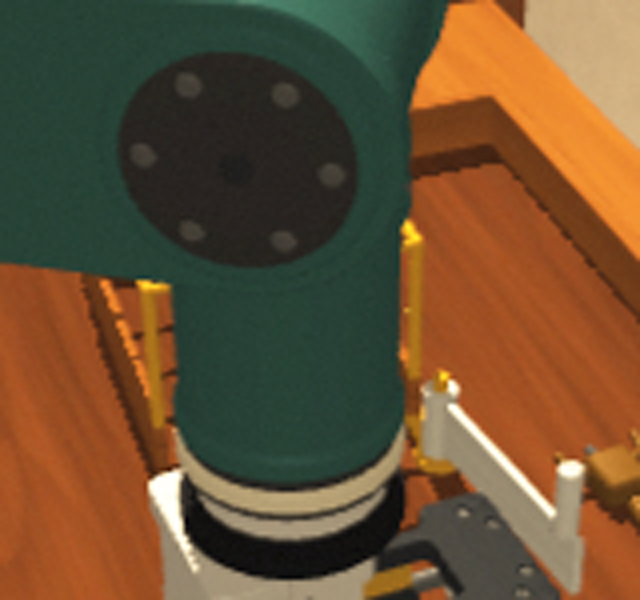

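Call:
step_arm([
  [[0.5,6.8,20],[0,0,0],60],
  [[0,0,25],[0,0,0],50],
  [[0,0,20],[0,0,0],50],
  [[0,0,12],[0,0,0],50],
  [[0,0,0],[0,0,0],50],
])

```text
time_s: 7.95
ee_pos: [0.4546, -0.1832, 0.0754]
ee_rot: [-2.168, -2.271, 0.001]
force: [-0.5, -0.2, 0.3]
opening: 0.047
```

```bash
python3 go.py .4545 -.185 .079 92.8
```

```text
t 7.95 pos [ 0.4546 -0.1832  0.0754] yaw 92.65 zaxis [-0.002  0.001 -1.   ] F [-0.5 -0.2  0.3] op 0.047 j [-0.5   0.04  1.73  0.    1.37 -0.55]
turn(tool,deg) [-0.12 -0.08 -0.15]
shift mm now-axes [-1.8 -0.2 -3.6] target-axes [-1.8 -0.2 -3.6]
```

Call:
step_arm([
  [[0,0,0],[0,0,0],0],
  [[0,0,0],[0,0,0],0],
  [[0,0,0],[0,0,0],0],
  [[0,0,0],[0,0,0],0],
  [[0,0,0],[0,0,0],0],
])

```text
time_s: 8.45
ee_pos: [0.4553, -0.1843, 0.0773]
ee_rot: [2.17, 2.27, 0.001]
force: [-0.2, -0.4, 1.8]
opening: 0.0178
```

```bash
python3 go.py .4545 -.185 .079 92.8
```

```text
t 8.45 pos [ 0.4553 -0.1843  0.0773] yaw 92.58 zaxis [ 0.002 -0.001 -1.   ] F [-0.2 -0.4  1.8] op 0.0178 j [-0.5   0.04  1.73  0.    1.37 -0.55]
turn(tool,deg) [ 0.09  0.04 -0.22]
shift mm now-axes [-0.6 -0.8 -1.7] target-axes [-0.6 -0.8 -1.7]
```

Call:
step_arm([
  [[0,0,-10],[0,0,0],0],
  [[0,0,-20],[0,0,0],0],
  [[0,0,-20],[0,0,0],0],
  [[0,10,0],[0,0,3],0],
  [[0,10,0],[0,0,3.1],0],
  [[16,14,0],[0,0,0],0],
  [[16,14,0],[0,0,0],0],
  [[16,14,0],[0,0,0],0],
  [[16,14,0],[0,0,0],0],
  [[16,14,5],[0,0,0],0],
  [[16,12,10],[0,0,0],0],
  [[0,0,15],[0,0,0],0],
  [[0,0,10],[0,0,0],0],
  [[0,0,0],[0,0,0],0],
  [[0,0,0],[0,0,0],0],
])

```text
time_s: 9.95
ee_pos: [0.5617, -0.0936, 0.0861]
ee_rot: [-2.289, -2.15, 0.001]
force: [0.3, -0.2, -1.3]
opening: 0.0179
```

```bash
python3 go.py .5746 .1033 .085 86.5
python3 - <<'E'
from workcell import optics
from h import *
import pickle
D={n:optics.get_image(n) for n in ["wrist","top","side"]}
pickle.dump(D,open("d5.pkl","wb"))
cv2.imwrite("pics/w5.png",D["wrist"]["pixels"]); cv2.imwrite("pics/t5.png",D["top"]["pixels"]); cv2.imwrite("pics/s5.png",D["side"]["pixels"])
E
```

```text
t 9.95 pos [ 0.5617 -0.0936  0.0861] yaw 86.41 zaxis [-0.001  0.    -1.   ] F [ 0.3 -0.2 -1.3] op 0.0179 j [-0.26  0.2   1.53 -0.    1.41 -0.2 ]
turn(tool,deg) [-0.07 -0.   -0.09]
shift mm now-axes [197.3   0.5   1.1] target-axes [197.3   0.8   1.1]
```

View pics/w5.png

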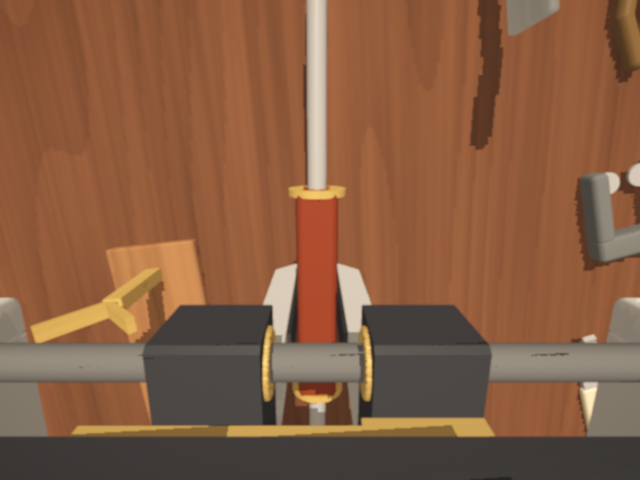

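View pics/t5.png

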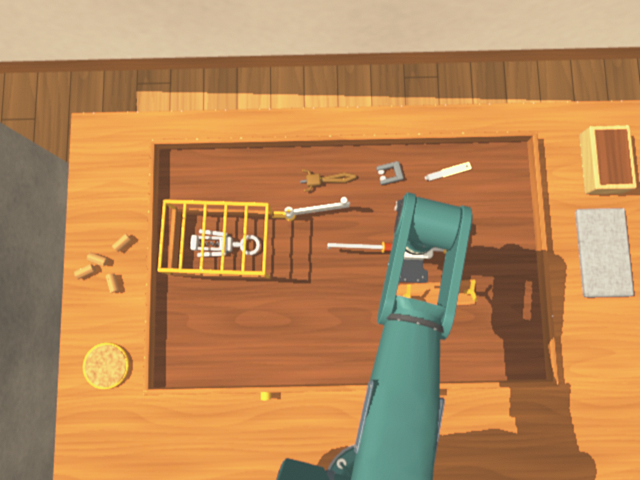

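View pics/s5.png

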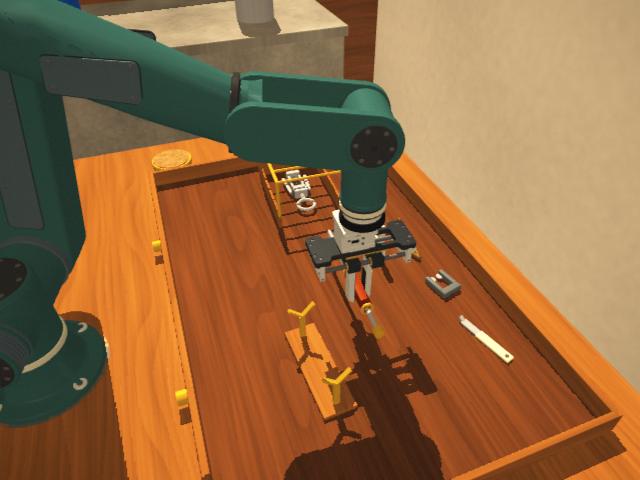

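Run:
```python
import pickle
from h import *
D=pickle.load(open("d5.pkl","rb")); t=D["top"]
crop(t["pixels"],225,215,395,275,4.7,"pics/t5c.png")
g=t["pixels"].astype(int)
m=((g.min(2)>140)&(g.max(2)-g.min(2)<60)).astype(np.uint8)
m2=m.copy(); m2[:,:325]=0;m2[:,384:]=0;m2[:238]=0;m2[255:]=0
ys,xs=np.nonzero(m2); print(xs.min(),ys[xs<340].mean(),ys[xs>365].mean())
for x in range(326,385,8): print(x,ys[xs==x])
c=np.float32(np.c_[xs,ys]); l=cv2.fitLine(c,cv2.DIST_HUBER,0,.01,.01).ravel(); 
P=plane(t,[[xs.min(),l[3]+(xs.min()-l[2])*l[1]/l[0]],[380,l[3]+(380-l[2])*l[1]/l[0]]],.085); print(P, np.degrees(np.arctan2(*(P[0]-P[1])[1::-1])))
```

```text
328 244.6888888888889 246.3728813559322
326 []
334 [243 244 245 246]
342 [244 245 246]
350 [244 245 246 247]
358 [244 245 246 247]
366 [245 246 247]
374 [245 246 247 248]
382 []
[[ 0.57321104  0.08306484  0.085     ]
 [ 0.56599175 -0.03916574  0.085     ]] 86.61987344578323
```

View pics/t5c.png

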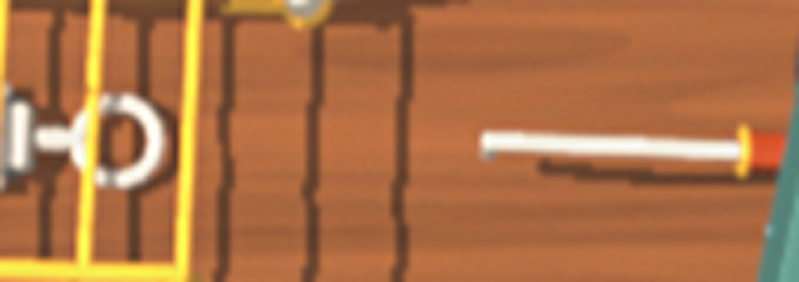

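Call:
step_arm([
  [[20,0,0],[0,0,0],0],
  [[35,0,0],[0,0,0],0],
  [[35,0,0],[0,0,0],0],
  [[35,0,0],[0,0,0],0],
  [[35,0,0],[0,0,0],0],
  [[25,0,0],[0,0,0],0],
  [[12,0,0],[0,0,0],0],
  [[0,0,0],[0,0,0],0],
])

```text
time_s: 10.9
ee_pos: [0.5749, 0.1047, 0.087]
ee_rot: [2.286, 2.154, 0.001]
force: [0.3, 0.6, -1.2]
opening: 0.0177
```

```bash
python3 go.py .5746 .1033 .052 86.5
python3 - <<'E'
from workcell import optics
from h import *
import pickle
D={n:optics.get_image(n) for n in ["wrist","top","side"]}
pickle.dump(D,open("d6.pkl","wb"))
cv2.imwrite("pics/w6.png",D["wrist"]["pixels"]); crop(D["top"]["pixels"],150,190,320,290,4.7,"pics/t6.png"); crop(D["side"]["pixels"],240,110,400,260,4,"pics/s6.png")
E
```

```text
t 10.9 pos [0.5749 0.1047 0.087 ] yaw 86.59 zaxis [ 0.001  0.    -1.   ] F [ 0.3  0.6 -1.2] op 0.0177 j [ 0.08  0.23  1.49 -0.    1.42  0.14]
turn(tool,deg) [ 0.06 -0.01  0.09]
shift mm now-axes [-1.4 -0.2 35. ] target-axes [-1.4 -0.2 35. ]
```

View pics/w6.png

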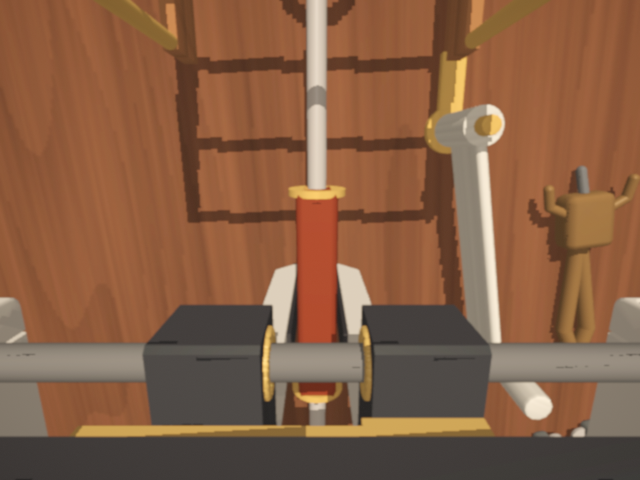

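View pics/t6.png

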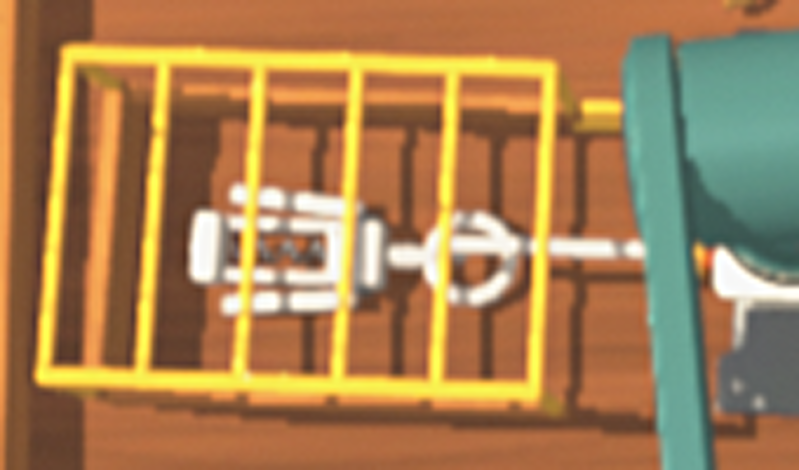

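View pics/s6.png

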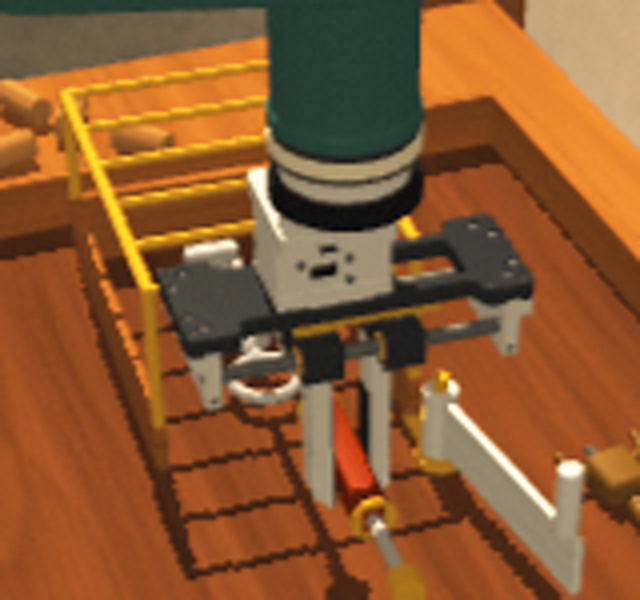

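Call:
step_arm([
  [[0,0,10],[0,0,0],0],
  [[0,0,10],[0,0,0],0],
  [[0,0,8],[0,0,0],0],
  [[0,0,4],[0,0,0],0],
  [[0,0,0],[0,0,0],0],
])

```text
time_s: 11.55
ee_pos: [0.5738, 0.1034, 0.053]
ee_rot: [-2.288, -2.151, 0.003]
force: [0.6, 0.7, -2.2]
opening: 0.0178
```

```bash
python3 go.py .5746 .1033 .055 86.5
python3 - <<'E'
from workcell import optics
from h import *
d=optics.get_image("side");crop(d["pixels"],240,110,400,260,4,"pics/s7.png")
d=optics.get_image("top");crop(d["pixels"],150,190,320,290,4.7,"pics/t7.png")
E
```

```text
t 11.55 pos [0.5738 0.1034 0.053 ] yaw 86.46 zaxis [-0.003 -0.    -1.   ] F [ 0.6  0.7 -2.2] op 0.0178 j [0.08 0.26 1.53 0.   1.36 0.14]
turn(tool,deg) [-0.15  0.02 -0.04]
shift mm now-axes [-0.1  0.8 -2. ] target-axes [-0.1  0.9 -2. ]
```

View pics/t7.png

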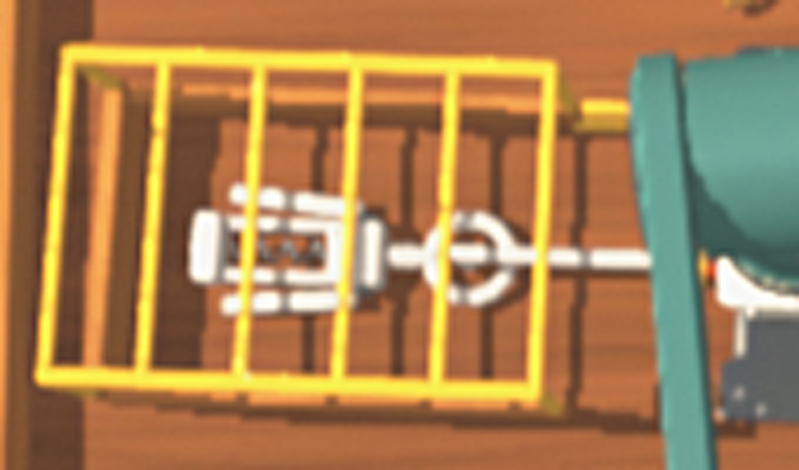

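Call:
step_arm([
  [[-6,0,-1],[0,0,0],0],
  [[-6,0,0],[0,0,0],0],
  [[-6,0,0],[0,0,0],0],
  [[-10,0,0],[0,0,0],0],
  [[-14,0,0],[0,0,0],0],
  [[-18,0,0],[0,0,0],0],
  [[-18,0,0],[0,0,0],0],
  [[-18,0,0],[0,0,0],0],
  [[-12,0,0],[0,0,0],0],
  [[-6,0,0],[0,0,0],0],
  [[0,0,0],[0,0,0],0],
])

```text
time_s: 12.75
ee_pos: [0.5675, -0.0115, 0.0555]
ee_rot: [2.29, 2.15, -0.001]
force: [0.4, -0.3, -2.8]
opening: 0.0179
```

```bash
python3 go.py .549 -.305 .055 86.5
python3 - <<'E'
from workcell import optics
from h import *
d=optics.get_image("top");crop(d["pixels"],150,190,320,290,4.7,"pics/t8.png")
E
```

```text
t 12.75 pos [ 0.5675 -0.0115  0.0555] yaw 86.4 zaxis [ 0.    -0.001 -1.   ] F [ 0.4 -0.3 -2.8] op 0.0179 j [-0.12  0.22  1.57 -0.    1.35 -0.06]
turn(tool,deg) [ 0.01  0.06 -0.1 ]
shift mm now-axes [-294.1   -0.     0.8] target-axes [-294.1   -0.6    0.5]
```

View pics/t8.png

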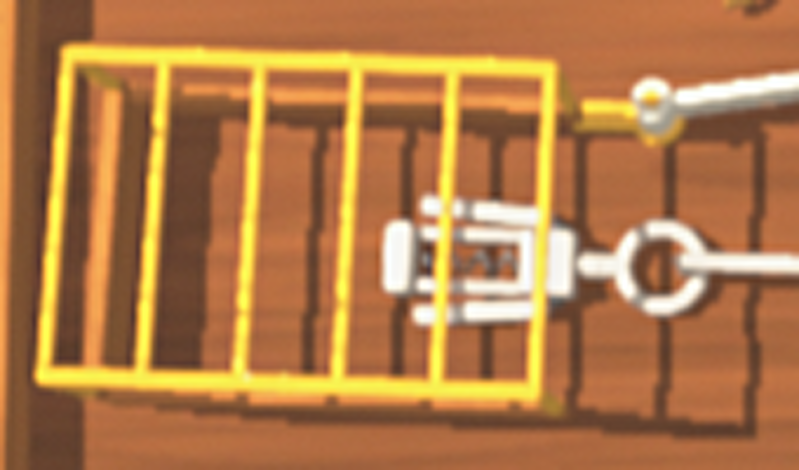

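Call:
step_arm([
  [[-6,0,0],[0,0,0],0],
  [[-12,0,0],[0,0,0],0],
  [[-18,0,0],[0,0,0],0],
  [[-20,0,0],[0,0,0],0],
  [[-20,0,0],[0,0,0],0],
  [[-20,0,0],[0,0,0],0],
  [[-20,0,0],[0,0,0],0],
  [[-20,0,0],[0,0,0],0],
  [[-20,0,0],[0,0,0],0],
  [[-20,0,0],[0,0,0],0],
  [[-20,0,0],[0,0,0],0],
  [[-20,0,0],[0,0,0],0],
  [[-18,0,0],[0,0,0],0],
  [[-14,0,0],[0,0,0],0],
  [[-10,0,0],[0,0,0],0],
  [[-8,0,0],[0,0,0],0],
  [[-4,0,0],[0,0,0],0],
  [[0,0,0],[0,0,0],0],
])

```text
time_s: 14.6
ee_pos: [0.551, -0.2802, 0.0555]
ee_rot: [2.289, 2.151, -0.001]
force: [0.8, 1.2, -1.2]
opening: 0.0175
```

```bash
python3 go.py .549 -.305 .055 86.5
python3 - <<'E'
from workcell import optics
from h import *
import pickle
D={n:optics.get_image(n) for n in ["top","side"]}; pickle.dump(D,open("d9.pkl","wb"))
d=D["top"];crop(d["pixels"],250,190,420,290,4.7,"pics/t9.png")
crop(D["side"]["pixels"],240,110,440,260,4,"pics/s9.png")
E
```

```text
t 14.6 pos [ 0.551  -0.2802  0.0555] yaw 86.46 zaxis [ 0.    -0.001 -1.   ] F [ 0.8  1.2 -1.2] op 0.0175 j [-0.56  0.33  1.44 -0.    1.38 -0.5 ]
turn(tool,deg) [ 0.01  0.05 -0.04]
shift mm now-axes [-24.9  -0.4   0.5] target-axes [-24.9  -0.5   0.5]
```

View pics/t9.png

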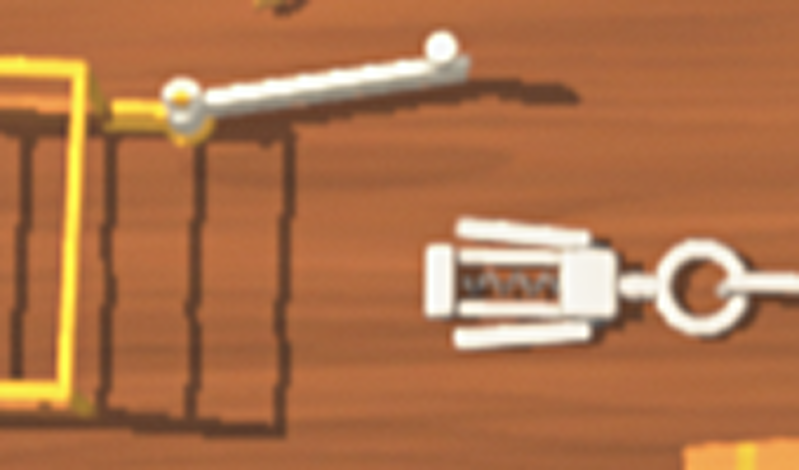

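View pics/s9.png

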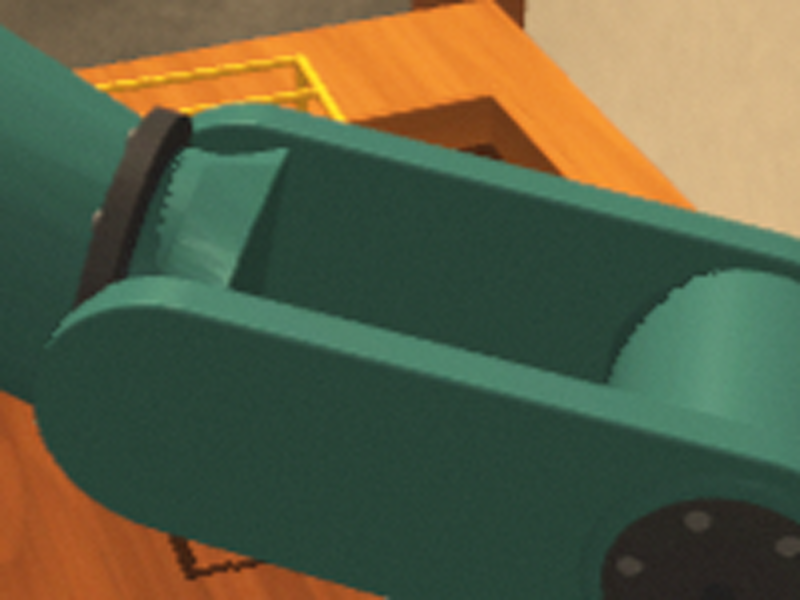

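Run:
```python
import pickle
from h import *
t=pickle.load(open("d9.pkl","rb"))["top"]
ring=plane(t,[399.6,251.3],.018)[0]; bell=plane(t,[340.9,249.6],.022)[0]; print(ring,bell,np.linalg.norm(ring-bell))
for mouth,yaw in [((.5835,.2255),86.4),((.582,.2205),86.4)]:
    ax=np.array([np.cos(np.radians(yaw)),np.sin(np.radians(yaw))]); ay=np.array([-ax[1],ax[0]])
    b=ring[:2]+.145*ax
    for p in (ring[:2],bell[:2],b): print(((p-mouth)@ax).round(4),((p-mouth)@ay).round(4))
```

```text
[ 0.56161654 -0.09449831  0.018     ] [0.56850727 0.05082189 0.022     ] 0.14553845672697371
-0.3207 0.0017
-0.1753 0.004
-0.1757 0.0017
-0.3157 0.0006
-0.1702 0.0028
-0.1707 0.0006
```

Call:
step_arm([
  [[-6,0,0],[0,0,0],0],
  [[-8,0,0],[0,0,0],0],
  [[-8,0,0],[0,0,0],0],
  [[-6,0,0],[0,0,0],0],
  [[-4,0,0],[0,0,0],0],
  [[0,0,0],[0,0,0],0],
  [[0,0,0],[0,0,0],0],
  [[6,0,0],[0,0,0],0],
  [[6,0,0],[0,0,0],0],
  [[0,0,0],[0,0,0],0],
  [[0,0,-6],[0,0,0],0],
  [[0,0,-10],[0,0,0],0],
  [[0,0,-20],[0,0,0],0],
  [[0,0,-25],[0,0,0],0],
  [[0,0,0],[0,0,0],0],
])

```text
time_s: 16.2
ee_pos: [0.5523, -0.3013, 0.1223]
ee_rot: [2.282, 2.145, 0.004]
force: [0.7, -0.5, -0.3]
opening: 0.0177
```

```bash
python3 go.py .455 -.184 .127 92.6
python3 - <<'E'
from workcell import optics
from h import *
import pickle
D={n:optics.get_image(n) for n in ["top","side"]}; pickle.dump(D,open("d10.pkl","wb"))
d=D["top"];crop(d["pixels"],250,190,420,290,4.7,"pics/t10.png")
cv2.imwrite("pics/s10.png",D["side"]["pixels"])
E
```

```text
t 16.2 pos [ 0.5523 -0.3013  0.1223] yaw 86.46 zaxis [ 0.009 -0.006 -1.   ] F [ 0.7 -0.5 -0.3] op 0.0177 j [-0.59  0.29  1.34  0.    1.5  -0.53]
turn(tool,deg) [ 0.5   0.33 -6.13]
shift mm now-axes [ 111.1 -104.3   -6.2] target-axes [121.6 -91.9  -4.7]
```

View pics/t10.png

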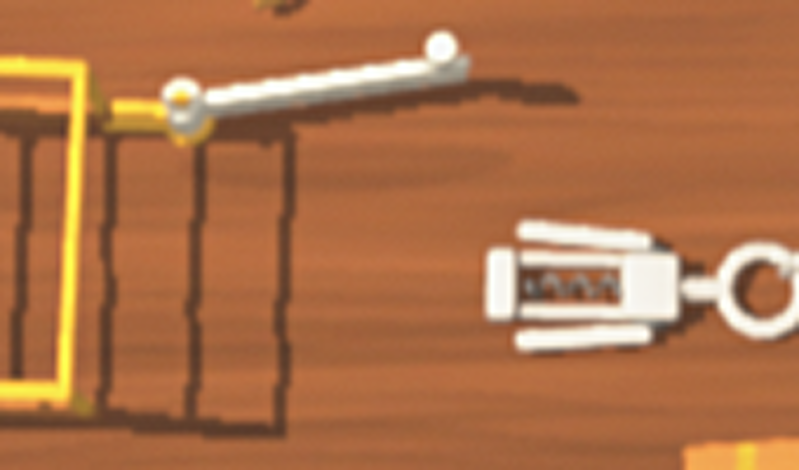

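View pics/s10.png

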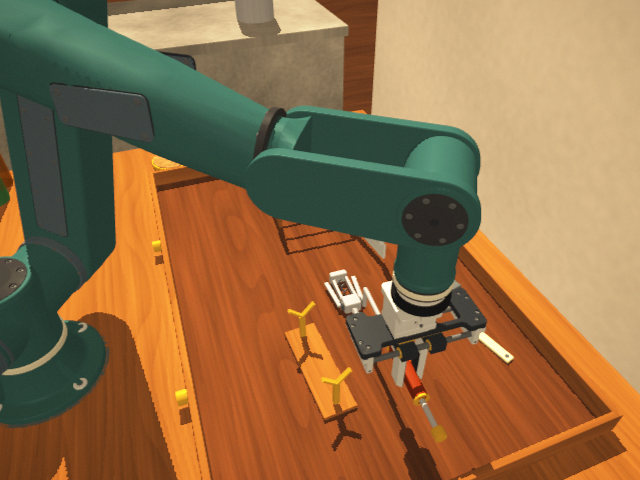

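Call:
step_arm([
  [[0,0,-10],[0,0,-3],0],
  [[0,0,0],[0,0,-3.1],0],
  [[20,0,0],[0,0,0],0],
  [[30,0,0],[0,0,0],0],
  [[30,-10,0],[0,0,0],0],
  [[25,-20,0],[0,0,0],0],
  [[16.6,-25,0],[0,0,0],0],
  [[0,-25,0],[0,0,0],0],
  [[0,-11.9,0],[0,0,0],0],
  [[0,0,0],[0,0,0],0],
  [[0,0,0],[0,0,0],0],
])

```text
time_s: 17.4
ee_pos: [0.4529, -0.1821, 0.1263]
ee_rot: [2.172, 2.27, 0.001]
force: [0.4, -0.6, -1.3]
opening: 0.0177
```

```bash
python3 go.py .455 -.184 .127 92.6; python3 go.py .455 -.184 .127 92.6|head -1;  python3 - <<'E'
from workcell import optics
from h import *
import pickle
D={n:optics.get_image(n) for n in ["top","wrist"]}; pickle.dump(D,open("d11.pkl","wb"))
d=D["top"];crop(d["pixels"],355,230,515,330,4.7,"pics/t11.png")
cv2.imwrite("pics/w11.png",D["wrist"]["pixels"])
E
```

```text
t 17.4 pos [ 0.4529 -0.1821  0.1263] yaw 92.53 zaxis [ 0.001  0.    -1.   ] F [ 0.4 -0.6 -1.3] op 0.0177 j [-0.5  -0.01  1.67  0.    1.48 -0.54]
turn(tool,deg) [ 0.04 -0.02 -0.07]
shift mm now-axes [-2.   2.  -0.7] target-axes [-2.   2.  -0.7]
t 17.4 pos [ 0.4529 -0.1821  0.1263] yaw 92.53 zaxis [ 0.001  0.    -1.   ] F [ 0.4 -0.6 -1.3] op 0.0177 j [-0.5  -0.01  1.67  0.    1.48 -0.54]
```

View pics/t11.png

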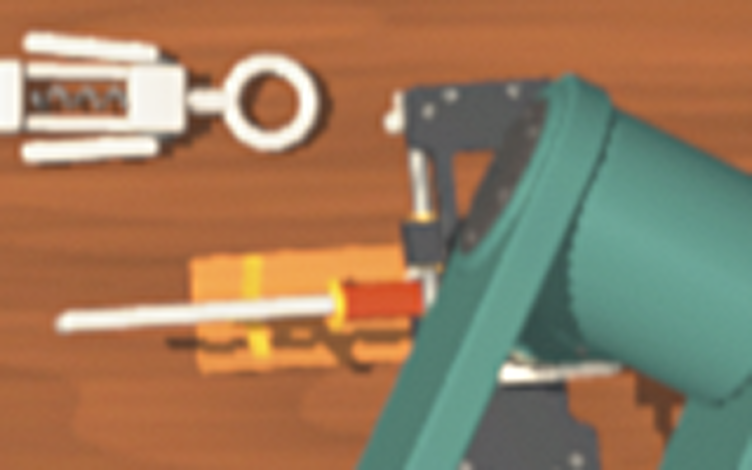

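View pics/w11.png

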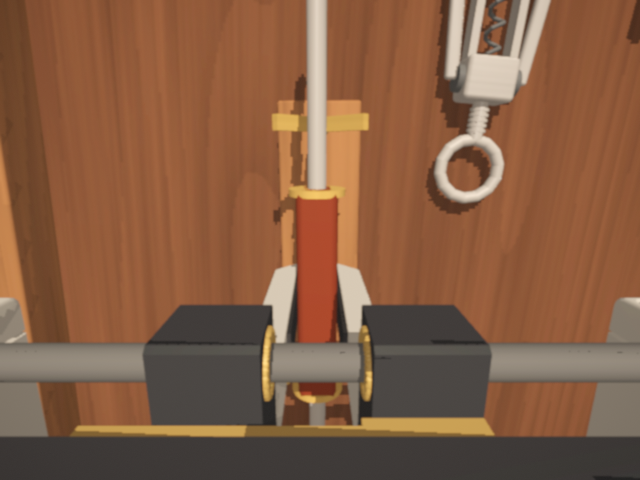

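Call:
step_arm([
  [[-2,2.3,5],[0,0,0],0],
  [[0,0,12],[0,0,0],0],
  [[0,0,12],[0,0,0],0],
  [[0,0,10],[0,0,0],0],
  [[0,0,5],[0,0,0],0],
  [[0,0,3],[0,0,0],0],
  [[0,0,0],[0,0,0],0],
])

```text
time_s: 18.2
ee_pos: [0.4548, -0.184, 0.0791]
ee_rot: [-2.171, -2.27, 0.0]
force: [-0.0, -0.2, -0.7]
opening: 0.0178
```

```bash
python3 go.py .455 -.184 .077 92.6;  python3 - <<'E'
from workcell import optics
from h import *
import pickle
D={n:optics.get_image(n) for n in ["side","wrist"]}
d=D["side"];crop(d["pixels"],240,230,400,350,4.7,"pics/s12.png"); crop(d["pixels"],240,330,400,450,4.7,"pics/s12b.png")
cv2.imwrite("pics/w12.png",D["wrist"]["pixels"])
E
```

```text
t 18.2 pos [ 0.4548 -0.184   0.0791] yaw 92.57 zaxis [-0.  0. -1.] F [-0.  -0.2 -0.7] op 0.0178 j [-0.5   0.04  1.73  0.    1.38 -0.55]
turn(tool,deg) [-0.02 -0.02 -0.03]
shift mm now-axes [-0.   0.2  2.1] target-axes [-0.   0.2  2.1]
```

View pics/s12.png

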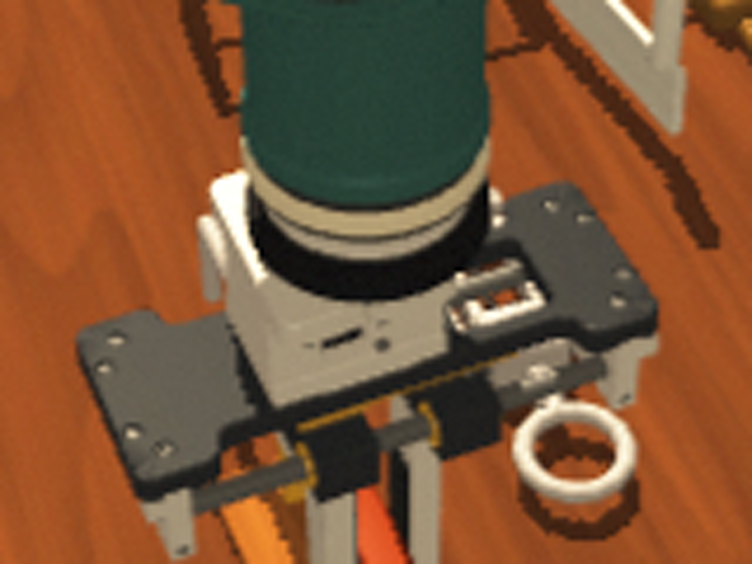

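View pics/s12b.png

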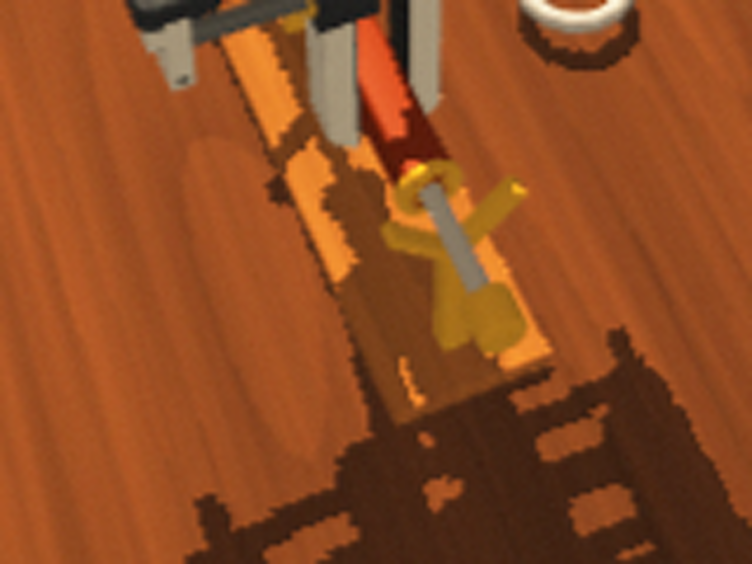

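Call:
step_arm([
  [[0,0,1.5],[0,0,0],0],
  [[0,0,0.5],[0,0,0],0],
  [[0,0,0],[0,0,0],0],
  [[0,0,0],[0,0,0],25],
  [[0,0,0],[0,0,0],40],
  [[0,0,0],[0,0,0],50],
  [[0,0,0],[0,0,0],50],
])

```text
time_s: 19.0
ee_pos: [0.455, -0.1841, 0.0776]
ee_rot: [2.171, 2.271, 0.0]
force: [0.2, -0.0, -0.3]
opening: 0.0439
```

```bash
python3 go.py .455 -.184 .077 92.6
```

```text
t 19.0 pos [ 0.455  -0.1841  0.0776] yaw 92.57 zaxis [ 0. -0. -1.] F [ 0.2 -0.  -0.3] op 0.0439 j [-0.5   0.04  1.73  0.    1.38 -0.55]
turn(tool,deg) [ 0.02  0.01 -0.03]
shift mm now-axes [0.1 0.  0.6] target-axes [0.1 0.  0.6]
```

Call:
step_arm([
  [[0,0,-15],[0,0,0],50],
  [[0,0,-30],[0,0,0],55],
  [[0,0,-30],[0,0,0],60],
  [[0,0,-30],[0,0,0],60],
  [[0,0,0],[0,0,6.1],60],
  [[20,20,0],[0,0,0],60],
  [[0,0,0],[0,0,0],60],
])

```text
time_s: 19.7
ee_pos: [0.4774, -0.1642, 0.1828]
ee_rot: [2.286, 2.154, 0.002]
force: [-0.4, 0.8, -0.4]
opening: 0.056
```

```bash
python3 go.py .677 .044 .15 86.5;  python3 - <<'E'
from workcell import optics
from h import *
import pickle
D={n:optics.get_image(n) for n in ["side","top"]}; pickle.dump(D,open("d13.pkl","wb"))
crop(D["side"]["pixels"],260,250,420,410,3.7,"pics/s13.png"); crop(D["top"]["pixels"],340,225,500,325,4.7,"pics/t13.png")
E
```

```text
t 19.7 pos [ 0.4774 -0.1642  0.1828] yaw 86.59 zaxis [ 0.002  0.001 -1.   ] F [-0.4  0.8 -0.4] op 0.056 j [-0.44 -0.    1.55  0.    1.59 -0.38]
turn(tool,deg) [ 0.09 -0.04  0.09]
shift mm now-axes [219.6 186.8  33.3] target-axes [220.  186.5  32.8]
```

View pics/s13.png

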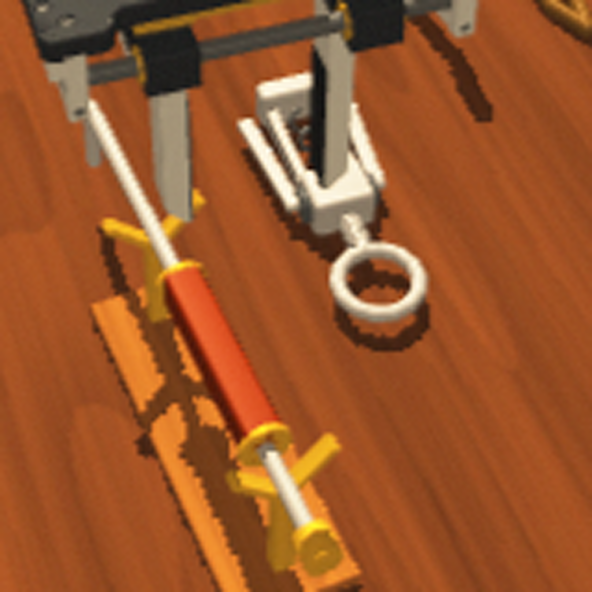

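View pics/t13.png

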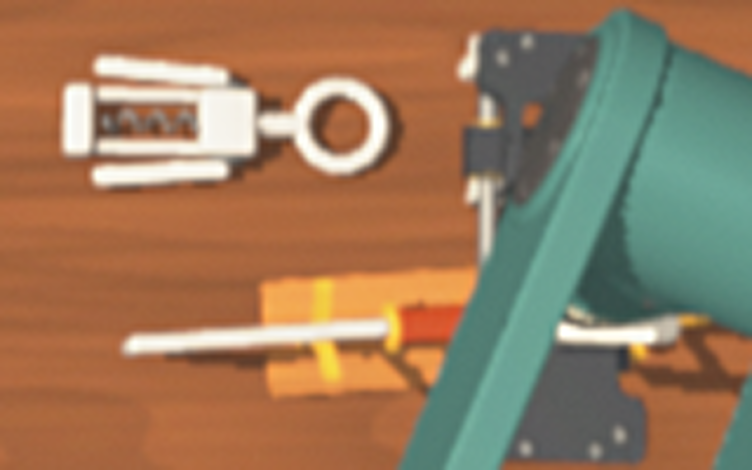

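Call:
step_arm([
  [[27.5,23.3,0],[0,0,0],60],
  [[27.5,23.3,0],[0,0,0],60],
  [[27.5,23.3,0],[0,0,0],60],
  [[27.5,23.3,0],[0,0,0],60],
  [[27.5,23.3,0],[0,0,0],60],
  [[27.5,23.3,0],[0,0,0],60],
  [[27.5,23.3,0],[0,0,0],60],
  [[27.5,23.3,0],[0,0,0],60],
  [[0,0,25],[0,0,0],60],
  [[0,0,15],[0,0,0],60],
  [[0,0,0],[0,0,0],60],
  [[0,0,0],[0,0,0],60],
])

```text
time_s: 21.0
ee_pos: [0.6749, 0.0417, 0.142]
ee_rot: [-2.289, -2.15, 0.002]
force: [0.4, -0.4, 0.8]
opening: 0.0561
```

```bash
python3 go.py .677 .044 .09 86.5;  python3 - <<'E'
from workcell import optics
from h import *
d=optics.get_image("wrist"); cv2.imwrite("pics/w14.png",d["pixels"]); print(proj(d,[[.677,.044,.096],[.661,.178,.068]]))
E
```

```text
t 21.0 pos [0.6749 0.0417 0.142 ] yaw 86.4 zaxis [-0.002 -0.    -1.   ] F [ 0.4 -0.4  0.8] op 0.0561 j [-0.02  0.4   1.16 -0.    1.58  0.04]
turn(tool,deg) [-0.09  0.01 -0.1 ]
shift mm now-axes [ 2.4  2.1 52. ] target-axes [ 2.4  2.  52. ]
[[321.29628592 263.15499049]
 [279.73190285  30.38117579]]
```

View pics/w14.png

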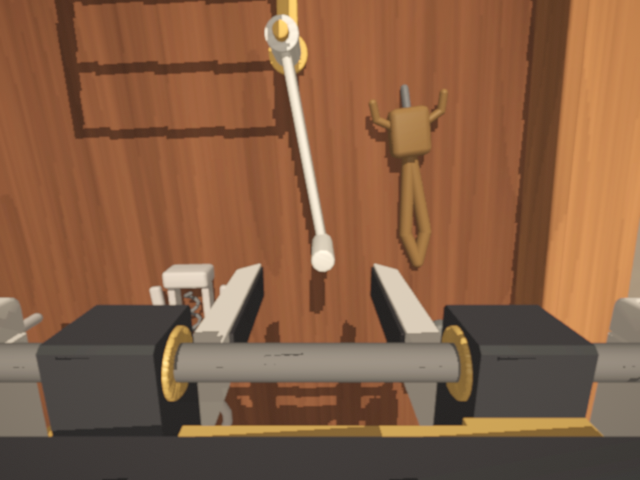

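Call:
step_arm([
  [[4.5,2.5,20],[0,0,0],60],
  [[0,0,20],[0,0,0],50],
  [[0,0,10],[0,0,0],40],
  [[0,0,0],[0,0,0],20],
  [[0,0,0],[0,0,0],0],
  [[0,0,0],[0,0,0],0],
  [[0,0,0],[0,0,0],0],
  [[0,0,0],[0,0,0],0],
])

```text
time_s: 21.85
ee_pos: [0.6786, 0.047, 0.0942]
ee_rot: [2.288, 2.151, 0.001]
force: [-3.0, -0.0, 4.3]
opening: 0.0135
```

```bash
python3 go.py .677 .044 .09 86.5; python3 arc.py .6612 .1775 276.7 174.5 20 .135 86.4;python3 arc.py .6612 .1775 276.7 176.4 1 .135 86.4
```

```text
t 21.85 pos [0.6786 0.047  0.0942] yaw 86.47 zaxis [ 0.001 -0.    -1.   ] F [-3.  -0.   4.3] op 0.0135 j [-0.01  0.43  1.22 -0.    1.49  0.05]
turn(tool,deg) [ 0.08  0.01 -0.03]
shift mm now-axes [-3.1 -1.5  4.2] target-axes [-3.1 -1.5  4.2]
[0.677  0.0434] [0.5268 0.1904]
[[-1.6, -11.9], [-0.6, -12.0], [0.5, -12.0], [1.6, -11.9], [2.6, -11.7], [3.7, -11.5], [4.7, -11.1], [5.7, -10.6], [6.6, -10.1], [7.5, -9.5], [8.3, -8.8], [9.0, -8.0], [9.7, -7.1], [10.3, -6.3], [10.8, -5.3], [11.2, -4.3], [11.6, -3.3], [11.8, -2.3], [12.0, -1.2], [12.0, -0.1]]
[0.677  0.0434] [0.5265 0.186 ]
[[132.8, -159.1]]
```

Call:
step_arm([
  [[-1.6,-11.9,-1],[0,0,0],0],
  [[-0.6,-12,0],[0,0,0],0],
  [[0.5,-12,0],[0,0,0],0],
  [[1.6,-11.9,0],[0,0,0],0],
  [[2.6,-11.7,0],[0,0,0],0],
  [[3.7,-11.5,0],[0,0,0],0],
  [[4.7,-11.1,0],[0,0,0],0],
  [[5.7,-10.6,0],[0,0,0],0],
  [[6.6,-10.1,0],[0,0,0],0],
  [[7.5,-9.5,0],[0,0,0],0],
  [[8.3,-8.8,0],[0,0,0],0],
  [[9,-8,0],[0,0,0],0],
  [[9.7,-7.1,0],[0,0,0],0],
  [[10.3,-6.3,0],[0,0,0],0],
  [[10.8,-5.3,0],[0,0,0],0],
  [[11.2,-4.3,0],[0,0,0],0],
])

```text
time_s: 23.45
ee_pos: [0.5317, 0.1476, 0.0939]
ee_rot: [-2.288, -2.152, -0.001]
force: [-2.0, -3.3, 5.4]
opening: 0.0136
```

```bash
python3 go.py .5265 .186 .09 86.5
```

```text
t 23.45 pos [0.5317 0.1476 0.0939] yaw 86.49 zaxis [ 0.     0.001 -1.   ] F [-2.  -3.3  5.4] op 0.0136 j [0.17 0.16 1.56 0.   1.42 0.23]
turn(tool,deg) [ 0.   -0.03 -0.01]
shift mm now-axes [38.  -7.5  3.9] target-axes [38.  -7.5  3.9]
```

Call:
step_arm([
  [[11.5,-3.3,0],[0,0,0],0],
  [[11.5,-2.3,0],[0,0,0],0],
  [[9,-1,0],[0,0,0],0],
  [[5,0,0],[0,0,0],0],
  [[3,0,0],[0,0,0],0],
  [[0,0,0],[0,0,0],0],
])

```text
time_s: 24.05
ee_pos: [0.5272, 0.1889, 0.0937]
ee_rot: [-2.285, -2.152, -0.001]
force: [-4.6, 0.1, 6.2]
opening: 0.0132
```

```bash
python3 go.py .5265 .186 .09 86.5
python3 - <<'E'
from workcell import optics
from h import *
d=optics.get_image("wrist"); cv2.imwrite("pics/w15.png",d["pixels"])
E
```

```text
t 24.05 pos [0.5272 0.1889 0.0937] yaw 86.56 zaxis [-0.001  0.003 -1.   ] F [-4.6  0.1  6.2] op 0.0132 j [0.24 0.17 1.54 0.   1.43 0.3 ]
turn(tool,deg) [-0.09 -0.14  0.06]
shift mm now-axes [-3.  -0.5  3.7] target-axes [-3.  -0.5  3.7]
```

View pics/w15.png

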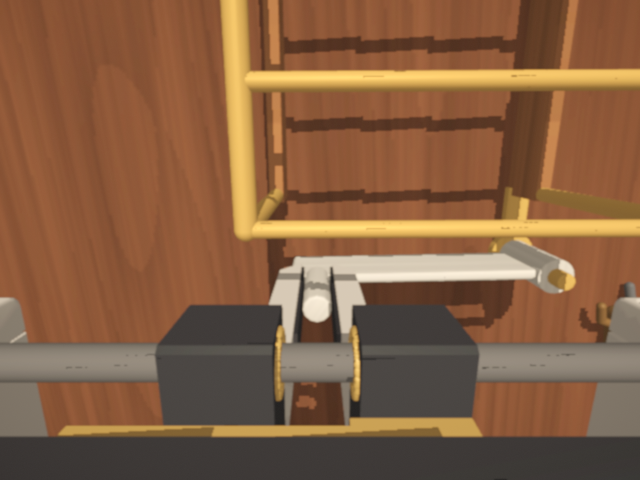

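Call:
step_arm([
  [[4,0,0],[0,0,0],0],
  [[4,0,0],[0,0,0],0],
  [[0,0,0],[0,0,0],0],
])

```text
time_s: 24.4
ee_pos: [0.5274, 0.1919, 0.0936]
ee_rot: [2.286, 2.15, -0.012]
force: [-6.0, -12.3, 8.4]
opening: 0.0134
```

```bash
python3 go.py .5265 .186 .09 86.5
python3 - <<'E'
from workcell import optics
from h import *
d=optics.get_image("wrist"); cv2.imwrite("pics/w16.png",d["pixels"])
E
```

```text
t 24.4 pos [0.5274 0.1919 0.0936] yaw 86.5 zaxis [-0.003 -0.008 -1.   ] F [ -6.  -12.3   8.4] op 0.0134 j [ 0.25  0.18  1.54 -0.01  1.43  0.31]
turn(tool,deg) [-0.15  0.47 -0.  ]
shift mm now-axes [-5.9 -0.5  3.7] target-axes [-5.9 -0.5  3.6]
```

View pics/w16.png

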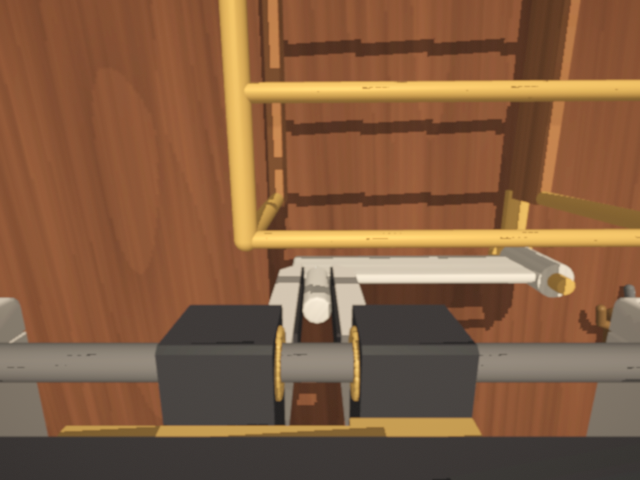

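Call:
step_arm([
  [[0,0,0],[0,0,0],30],
  [[0,0,0],[0,0,0],45],
  [[0,0,0],[0,0,0],50],
  [[-3,0,0],[0,0,0],50],
  [[0,0,-20],[0,0,0],50],
  [[0,0,-30],[0,0,0],50],
  [[0,0,-30],[0,0,0],50],
  [[-20,0,-20],[0,0,0],50],
  [[-20,-40,0],[0,0,0],50],
  [[-20,-40,0],[0,0,0],50],
  [[0,-45,0],[0,0,0],50],
  [[0,-45,0],[0,0,0],50],
  [[0,-45,0],[0,0,0],50],
  [[0,0,0],[0,0,0],50],
])

```text
time_s: 25.85
ee_pos: [0.3064, 0.1453, 0.1935]
ee_rot: [-2.285, -2.155, -0.003]
force: [-0.5, 0.4, 0.8]
opening: 0.0469
```

```bash
python3 go.py .5265 .186 .09 86.5
python3 - <<'E'
from workcell import optics
from h import *
import pickle
D={n:optics.get_image(n) for n in ["side","top"]}; pickle.dump(D,open("d17.pkl","wb"))
cv2.imwrite("pics/s17.png",D["side"]["pixels"]); crop(D["top"]["pixels"],240,150,510,330,2.95,"pics/t17.png")
crop(D["side"]["pixels"],240,110,440,260,4,"pics/s17b.png")
E
```

```text
t 25.85 pos [0.3064 0.1453 0.1935] yaw 86.63 zaxis [ 0.001  0.001 -1.   ] F [-0.5  0.4  0.8] op 0.0469 j [ 0.27 -0.4   1.86  0.    1.68  0.33]
turn(tool,deg) [ 0.04 -0.09  0.13]
shift mm now-axes [ 53.4 217.3 103.7] target-axes [ 54.1 217.2 103.5]
```

View pics/s17.png

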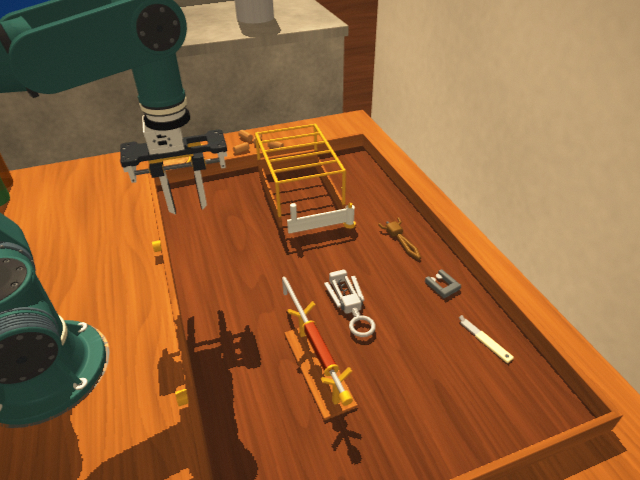

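View pics/t17.png

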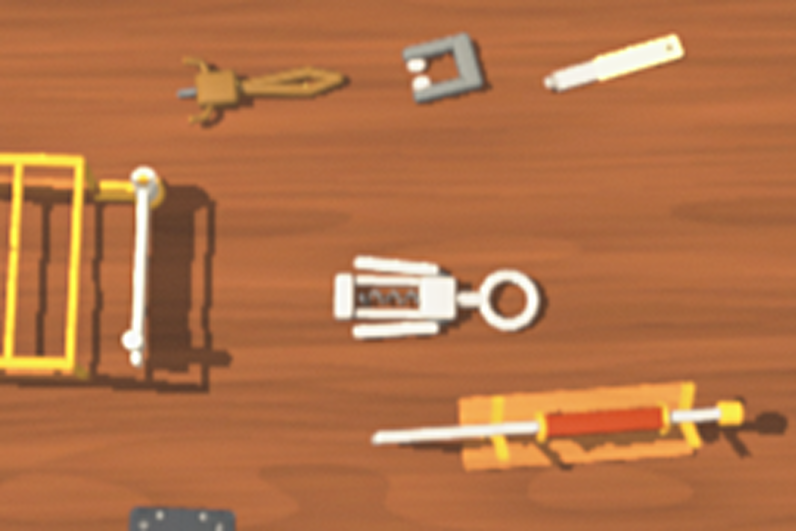

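View pics/s17b.png

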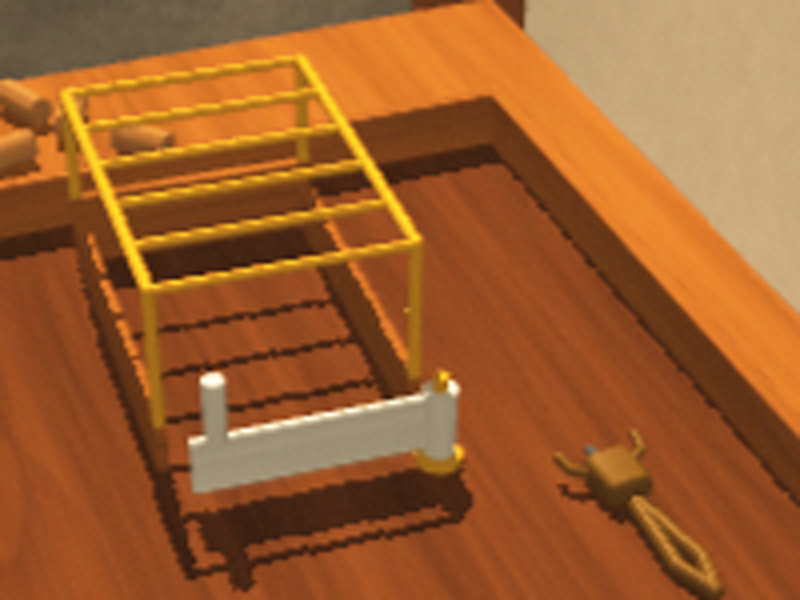

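Everything looks in place. One last numeric check of the divider angle, the bell end and the hook before handing in.

Run:
```python
import pickle
from h import *
D=pickle.load(open("d17.pkl","rb")); t=D["top"]; s=D["side"]
C=lambda x,y:[x/2.95+240,y/2.95+150]
pin=plane(t,C(145,176),.068)[0]; knob=plane(t,C(132,340),.096)[0]
S=lambda x,y:[x/4+240,y/4+110]
pin2=plane(s,S(441,378),.068)[0]; knob2=plane(s,S(212,379),.096)[0]
for p,k in((pin,knob),(pin2,knob2)):
    a=np.degrees(np.arctan2(*(k-p)[1::-1])); print(p.round(4),k.round(4),"angle vs bay y (176.4)",round((a%360)-176.4,2))
ring=plane(t,C(511,301),.018)[0]; bell=plane(t,C(336,297),.022)[0]
m=np.array([[.5835,.2255],[.582,.2205]]); ax=np.array([.0628,.998]); ay=np.array([-.998,.0628])
print(ring.round(4),bell.round(4),(bell[:2]-m)@ax,"pin-bell dist",np.linalg.norm(bell[:2]-np.array([.661,.177])))
lev=plane(t,C(356,262),.02)[0]; print("lever corner to pin",np.linalg.norm(lev[:2]-np.array([.661,.177])))
d0=pickle.load(open("d0.pkl","rb"))["top"]["pixels"]; 
df=cv2.absdiff(d0,t["pixels"]).max(2); print("diff bystanders",df[155:192,295:480].max(),(df[155:192,295:480]>40).sum(),"hook",(df[280:310,360:500]>40).sum())
```

```text
[0.6625 0.1746 0.068 ] [0.5254 0.1847 0.096 ] angle vs bay y (176.4) -0.61
[0.6595 0.1769 0.068 ] [0.5254 0.1864 0.096 ] angle vs bay y (176.4) -0.42
[ 0.5591 -0.1281  0.018 ] [0.5651 0.0188 0.022 ] [-0.20744586 -0.20236166] pin-bell dist 0.18498783253742349
lever corner to pin 0.18811819299567475
diff bystanders 7 0 hook 0
```

```bash
python3 -c "
from workcell import workorder
print(workorder.hand_in())"
```

```text
the job is handed in; nothing more can be done
None
```

The whole job was done in the order asked and handed in at about 26 s of the 72 s allowed.

1. **Open divider:** I gripped the knob and swung the divider to its open stop. The arm felt the stop, and the top image put the knob where a fully open divider should have it.
2. **Drag corkscrew:** I took the hook from its stand, dropped its tip into the ring and dragged the corkscrew straight out. I then moved the tip back towards the ring's middle and lifted it clear. The fingers never went near the corkscrew.
3. **Return hook and shut divider:** I laid the hook back in both forks and let go. Then I swung the divider shut, where the arm felt about 12 N against the stop.

Last checks, made with the arm clear:
- **Corkscrew:** it lies flat, with its far end about 20 cm in front of the mouth. Its nearest points are about 185 mm from the pin, against a swing of 150 mm.
- **Divider:** it measured within 0.6° of shut in both views, which is inside my measuring error.
- **Hook and other openers:** in the top image, the hook in its forks and the other three openers showed no change from the start.

**Disagreements:** two estimates of the mouth position differed by about 5 mm, and the far end is past 18 cm by either one. While opening the divider, the knob slid a few millimetres in the pads because my pin estimate was slightly off. The force readings I saw stayed under about 25 N.

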